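File a batch of sample cartons under a weight

ROBOT

A 6-joint arm with a two-finger parallel gripper is mounted at the origin on a cart in front of the work surface, level with it; the furniture and walls round the work are solid. World frame = base frame: x ahead of the robot, y to its left, z up, the work surface at z = 0. Lengths are in m, angles in rad, forces in N, time in s.
With the tool pointing down it reaches from about 0.35 to 0.975 m from the base axis. Payload 4.9 kg.
Tool frame: the origin (TCP) lies at the very end of the fingers, on their centre line; the grasp point (between the pads) lies 19 mm behind it; z points along the fingers, y is the line along which they close (so a half turn about z gives the same grasp; the last joint's range is limited). The gripper opens to 85 mm and grips with 20 to 120 N. Pads are 22 mm wide; open, the fingers measure 114 mm over their backs; the gripper's body (76 mm by 85 mm) begins 54 mm behind the grasp point. The pads swing forward as they close: fully open they stand 13 mm farther back than shut.
Start: joints at [1.061, 0.053, 1.613, -0, 1.476, -0.119], TCP at [0.238, 0.578, 0.231] pointing down, gripper open.
Joint ranges: [-3.01, 3.01], [-1.01, 2.22], [0.06, 2.58], [-1.02, 4.17], [0.09, 2.62], [-3.14, 3.14]. Speed limits (rad/s): [2.57, 2.57, 3.14, 3.14, 3.14, 3.14].

INTERFACE

Orientations are given as a unit quaternion [w, x, y, z].
In Python, from plant import state, optics, ticket, nets gives the robot as it stands. The module is installed in compiled form; this text tells all that it offers.
- The arm moves only by the shell command python3 -m inch 'ROWS' [OPENING]. ROWS is JSON, a list of rows, each an object of numbers: "dx", "dy", "dz": the shift along the tool's x, y, z as a fraction of full scale; "rx", "ry", "rz": the turn, a rotation vector about the tool's x, y, z as a fraction of full scale. In form: [{"dx": .., "dy": .., "dz": .., "rx": .., "ry": .., "rz": ..}, ...]. A call has 1 to 5 rows; each row is the pose to reach, as a shift and turn from the pose commanded when the call began, along the tool's axes at that moment; what a row does not reach only later rows make up. Full scale, the value 1, is 0.8 m for a shift and 1.5 rad for a turn. A row lasts 1/10 s, in which the tool goes at most 50 mm and 8.59 degrees, less where a joint would pass 70% of its speed; a pose out of reach is approached as far as the arm can. A call with a number of a shift or a turn outside -1 to 1 is refused whole. A call with a gripper value outside its range is refused whole. OPENING is the opening, from -1 (shut) to 1 (fully open), set as the call begins (- or left out, the last holds). The fingers move at their own pace and stop on an object; the grip force is fixed at half the most. Time passes only in rows, so rows that repeat a pose let the fingers close. It gives the time, the measured TCP pose, the force, the opening and the grip force at its end, in the units of the state.
- state(): the state, without advancing time (a new reading comes with each control period).
- optics.grab_frame(name): name is "side" or "top" or "wrist"; returns the picture (384x512x3 uint8, red, green, blue); there is no depth.
- optics.camera_info(name): a dict with "fx", "fy", "cx", "cy" (pixels), "k1" (the pictures are not rectified: a ray, as slopes to the right and down, at radius r is drawn at 1 + k1 r^2 times it, then the intrinsics apply), "R" (3x3) and "t" (3): a world point X has camera coordinates R X + t. Camera axes: x right, y down, z forward; pixel columns grow to the right and rows downward; lengths in m; the calibration is good to about 2 mm. A picture is of the moment at which its call begins: read the wrist's pose just before it. camera_info takes no time and is no camera call; for the wrist camera it gives the pose at the moment of the call.
- ticket.job_done(): hands the job in; it is judged then, once.
Trained networks look in the newest picture that a camera, given by its name, has taken for a name from the list of things; names that differ only in an ending like _2 or _b are one class to them, and where a whole thing is asked for, a point or a joint stands for the part that bears it (a point fixed in the world has none). Each returns a list of dicts, best first, with "confidence" (0 to 1); they miss things now and then, are a little off and sometimes report something else, mostly with a low value. They report only what shows in the picture. A call takes as long as a camera call.
- nets.boxes_of(camera, name): "bbox" ([centre column, centre row, width, height] in pixels, round what is visible of it).
- nets.outline_of(camera, name): "pixels" (384x512 bool, what is visible of it) and "bbox" ([centre column, centre row, width, height] in pixels, round what is visible of it).
The state is a dict: "time": time; "joint_pos": joint angles; "joint_vel": joint speeds; "joint_efforts": joint torques, N m; "tool_pos": TCP position; "tool_rot": TCP orientation; "contact_force": force on the tool from outside, world axes, zero at the start; "ft_torque": the same for the moment, N m; "gripper_width": opening from 0.0 (shut) to 1.0 (fully open); "grasp_force": force on a finger pad.
Only numpy, scipy, OpenCV 4.12 (cv2) and the standard library are available. Lean on these libraries where they do the work, as an engineer would, in place of code of your own. Each camera call takes 0.05 s, during which the arm holds its last target. There are 200 camera calls.

TASK

File this batch of small closed sample cartons on the plywood base board: first take the roll of tape off the board and put it in the parts tray, then stack every carton on the bench the right way up into one square column in the middle of the board, long sides along the board's long sides and each neatly on the one below. Last, pick the largest brass weight out of the cluttered tray and stand it upright on the middle of the top carton to keep the column down, leaving the other things in the tray.

Things in the scene. Friction and masses are not known exactly. Their poses are not given: they have to be found in the camera images.
- board_top (a point): centre of the top face of the base board, a fixed plywood board 130 x 100 mm and 12 mm thick lying on the bench; its x runs along the 130 mm side, z up
- tray_in (a point): centre of the inner floor (3 mm above the bench) of the parts tray, a fixed shallow open sheet-steel tray, inside 165 mm along its x and 248 mm along its y, walls 3 mm thick, rim (rolled bead) 37 mm above the bench; the things in it stand about in two rows of three places, of which one is free
- carton_1_mid (a point): centre (half-way up) of a small closed white carton, 90 mm long (its x) x 60 mm wide (its y) x 36.5 mm high (its z, up), 0.15 kg; all cartons are alike; three or four of the five listed are present
- carton_2_mid (a point): centre (half-way up) of a small closed white carton, 90 mm long (its x) x 60 mm wide (its y) x 36.5 mm high (its z, up), 0.15 kg; all cartons are alike; three or four of the five listed are present
- carton_3_mid (a point): centre (half-way up) of a small closed white carton, 90 mm long (its x) x 60 mm wide (its y) x 36.5 mm high (its z, up), 0.15 kg; all cartons are alike; three or four of the five listed are present
- carton_4_mid (a point): centre (half-way up) of a small closed white carton, 90 mm long (its x) x 60 mm wide (its y) x 36.5 mm high (its z, up), 0.15 kg; all cartons are alike; three or four of the five listed are present
- carton_5_mid (a point): centre (half-way up) of a small closed white carton, 90 mm long (its x) x 60 mm wide (its y) x 36.5 mm high (its z, up), 0.15 kg; all cartons are alike; three or four of the five listed are present
- roll_mid (a point): centre (half-way up) of a small roll of black tape lying flat on the base board, 53 mm in diameter, 19 mm high (its z), its hollow cannot be gripped; 0.05 kg
- weight_large_mid (a point): centre (half-way up, 31 mm above its foot) of the largest brass weight, a 44 mm diameter body with straight sides to about 35 mm above its foot, then a narrower neck and knob, 62 mm high in all (z up), 0.5 kg; stands in the tray; grip it by the body
- weight_medium_mid (a point): centre (half-way up) of the middle brass weight in the tray, 34 mm in diameter, 48 mm high
- weight_small_mid (a point): centre (half-way up) of the smallest brass weight in the tray, 27 mm in diameter, 38 mm high
- stopper_a_mid (a point): centre (half-way up) of the smaller red rubber stopper in the tray, 34 mm in diameter, 28 mm high
- stopper_c_mid (a point): centre (half-way up) of the larger red rubber stopper in the tray, 38 mm in diameter, 28 mm high

How it is judged:
On the way, in this order (a step that is already met when the one before it is completed fails the run):
1. the roll of tape is in the tray (x of roll_mid in the frame of tray_in between -0.082 and 0.082 m and y of roll_mid in the frame of tray_in between -0.124 and 0.124 m and z of roll_mid in the frame of tray_in between 0 and 0.05 m), for 0.2 s.
2. all cartons stand in one square column on the board (horizontal distance between each of carton_1_mid, carton_2_mid, carton_3_mid, carton_4_mid, carton_5_mid and board_top below 0.012 m and angle between each of carton_1_mid, carton_2_mid, carton_3_mid, carton_4_mid, carton_5_mid's own z axis and vertical below 0.08 rad and angle between the x axis of each of carton_1_mid, carton_2_mid, carton_3_mid, carton_4_mid, carton_5_mid and the x axis of board_top, either way round below 0.14 rad and z of each of carton_1_mid, carton_2_mid, carton_3_mid, carton_4_mid, carton_5_mid in the frame of board_top above 0.012 m), for 0.3 s.
3. the largest weight stands on the top carton (all of step 2 and horizontal distance between weight_large_mid and board_top below 0.02 m and angle between weight_large_mid's own z axis and vertical below 0.08 rad and z of weight_large_mid in the frame of carton_1_mid above 0.04 m and z of weight_large_mid in the frame of carton_2_mid above 0.04 m and z of weight_large_mid in the frame of carton_3_mid above 0.04 m and z of weight_large_mid in the frame of carton_4_mid above 0.04 m and z of weight_large_mid in the frame of carton_5_mid above 0.04 m and z of weight_large_mid in the frame of board_top below 0.188 m), for 0.3 s.
At the end, for the whole second after the job is handed in: every carton flat (0.08 rad), right way up, within 12 mm of the board's centre and 0.14 rad of its long direction, in one column; the largest weight upright (0.08 rad) on the top carton within 20 mm of the centre; roll, smaller weights and stoppers in the tray (all of step 1 and all of step 3 and x of weight_medium_mid in the frame of tray_in between -0.082 and 0.082 m and y of weight_medium_mid in the frame of tray_in between -0.124 and 0.124 m and z of weight_medium_mid in the frame of tray_in between 0 and 0.05 m and x of weight_small_mid in the frame of tray_in between -0.082 and 0.082 m and y of weight_small_mid in the frame of tray_in between -0.124 and 0.124 m and z of weight_small_mid in the frame of tray_in between 0 and 0.05 m and x of stopper_a_mid in the frame of tray_in between -0.082 and 0.082 m and y of stopper_a_mid in the frame of tray_in between -0.124 and 0.124 m and z of stopper_a_mid in the frame of tray_in between 0 and 0.05 m and x of stopper_c_mid in the frame of tray_in between -0.082 and 0.082 m and y of stopper_c_mid in the frame of tray_in between -0.124 and 0.124 m and z of stopper_c_mid in the frame of tray_in between 0 and 0.05 m); the robot touches nothing.
Of carton_1, carton_2, carton_3, carton_4, carton_5 only 3 to 4 are there at a start; the rules pass over those that are not, and their reading is None.
At some moment in a run one of roll, stopper_a, stopper_c, weight_small may be knocked a few centimetres aside while the robot is not near it.
It also fails if it takes over 210 s, if anything falls off the work surface, if the arm or the gripper's body presses on something with over 40 N, if the wrist force passes 120 N, or if a joint passes its speed limit or range.

## Working session

There is one attempt and no reset: what is moved stays moved. The work goes in short steps, Python scripts to look and compute and a shell command to move; the robot and the scene stay as the last step left them, time stands still between calls to the robot, and variables do not carry over. Pictures are saved under pics/ and viewed, at most 14 in all, crops included, and the job is handed in when it is done.

```bash
mkdir -p pics; cat > h.py <<'E'
import numpy as np, cv2, json
from plant import state, optics, ticket, nets
from scipy.spatial.transform import Rotation as Ro
def info(c):
    i=optics.camera_info(c); i['R']=np.array(i['R']); i['t']=np.array(i['t']); return i
def grab(c,fn=None):
    i=info(c); im=optics.grab_frame(c)
    if fn: cv2.imwrite('pics/'+fn,cv2.cvtColor(im,cv2.COLOR_RGB2BGR))
    return im,i
def proj(i,X):
    p=np.atleast_2d(X)@i['R'].T+i['t']; s=p[:,:2]/p[:,2:]; s=s*(1+i['k1']*(s**2).sum(1,keepdims=True))
    return s*[i['fx'],i['fy']]+[i['cx'],i['cy']]
def ray(i,uv,z):
    d=(np.atleast_2d(uv).astype(float)-[i['cx'],i['cy']])/[i['fx'],i['fy']]; s=d.copy()
    for _ in range(20): s=d/(1+i['k1']*(s**2).sum(1,keepdims=True))
    r=np.c_[s,np.ones(len(s))]@i['R']; o=-i['R'].T@i['t']
    return o+r*((z-o[2])/r[:,2])[:,None]
def st():
    s=state(); q=s['tool_rot']; R=Ro.from_quat([q[1],q[2],q[3],q[0]]).as_matrix()
    return s,np.array(s['tool_pos']),R
def go(p,yaw=None):
    """tool-axis shift (units) to world p; yaw = world angle of the tool y (closing) line"""
    s,t,R=st(); d=R.T@(np.array(p)-t)/0.8; o={'d':np.round(d,4).tolist()}
    if yaw is not None:
        # desired R: z down, y=(cos,sin), choose nearest
        best=None
        for k in (0,np.pi):
            y=np.array([np.cos(yaw+k),np.sin(yaw+k),0]); z=np.array([0,0,-1.]); x=np.cross(y,z)
            rv=Ro.from_matrix(R.T@np.c_[x,y,z]).as_rotvec()
            if best is None or np.linalg.norm(rv)<np.linalg.norm(best): best=rv
        o['r']=np.round(best/1.5,4).tolist(); o['j6']=round(s['joint_pos'][5],3)
    return o
E
python3 - <<'E'
from h import *
s,t,R=st(); print(t,np.round(R,3),s['gripper_width'],s['time'])
for c in('top','side','wrist'):
    im,i=grab(c,c+'0.png'); print(c,-i['R'].T@i['t'],i['R'][2],i['fx'],i['k1'])
    if c=='wrist': continue
    for n in ['carton_1_mid','roll_mid','weight_large_mid','weight_medium_mid','weight_small_mid','stopper_a_mid','stopper_c_mid','board_top','tray_in']:
        try: print(n,[(np.round(b['bbox']).astype(int).tolist(),round(b['confidence'],2)) for b in nets.boxes_of(c,n)])
        except Exception as e: print(n,e)
E
```

```text
[0.23778036 0.57732745 0.23006962] [[-0.925  0.381 -0.001]
 [ 0.381  0.925 -0.002]
 [ 0.    -0.002 -1.   ]] 1.0000114857846738 0.0
top [0.42013889 0.01067204 1.4959939 ] [ 5.48556335e-02 -2.86770561e-04 -9.98494255e-01] 477.00021588247586 0.04312802737370563
carton_1_mid [([202, 159, 22, 29], 0.69)]
roll_mid [([186, 213, 23, 18], 0.52)]
weight_large_mid [([339, 224, 14, 15], 0.7)]
weight_medium_mid [([370, 204, 16, 14], 0.47)]
weight_small_mid [([338, 202, 9, 10], 0.49)]
stopper_a_mid [([312, 224, 11, 13], 0.67)]
stopper_c_mid []
board_top [([184, 208, 35, 45], 0.8)]
tray_in [([341, 214, 85, 65], 0.91)]
side [0.43222209 0.69357096 0.70728472] [ 0.07814479 -0.71793963 -0.6917052 ] 378.3843387090899 -0.049781958019464244
carton_1_mid [([223, 261, 45, 39], 0.97)]
roll_mid [([292, 286, 24, 26], 0.84)]
weight_large_mid [([316, 153, 12, 25], 0.59)]
weight_medium_mid [([300, 136, 12, 15], 0.64)]
weight_small_mid [([295, 154, 5, 15], 0.42)]
stopper_a_mid [([314, 173, 12, 14], 0.7)]
stopper_c_mid [([322, 138, 10, 7], 0.47)]
board_top [([289, 292, 67, 43], 0.86), ([294, 282, 28, 26], 0.57)]
tray_in [([304, 158, 68, 68], 0.76), ([300, 135, 11, 19], 0.56)]
wrist [0.16788918 0.6076221  0.37298463] [ 0.27573513 -0.1138569  -0.95446673] 295.1820527478697 -0.06461974155190928
```

```bash
python3 -c "
import cv2
a=cv2.imread('pics/top0.png');cv2.imwrite('pics/top0c.png',cv2.resize(a[100:300,120:400],None,fx=2.85,fy=2.85,interpolation=cv2.INTER_CUBIC))"
```

```text
(no output)
```

View pics/top0c.png

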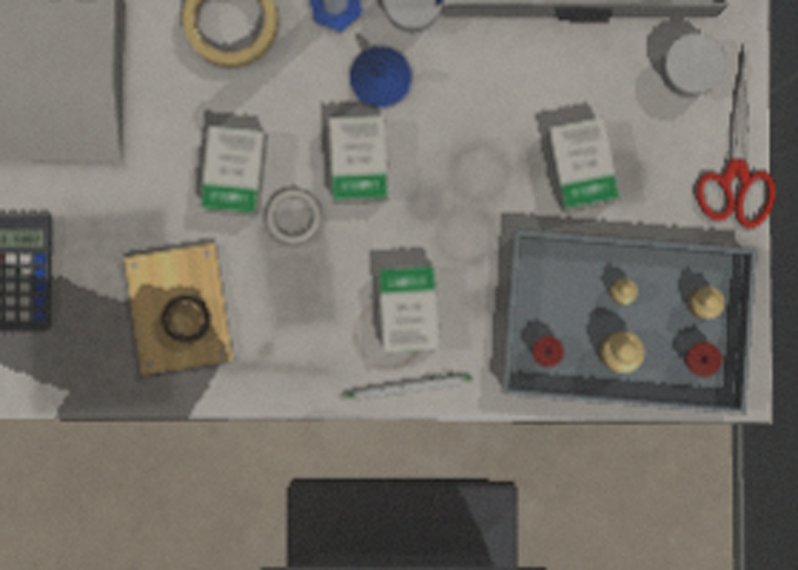

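View pics/side0.png

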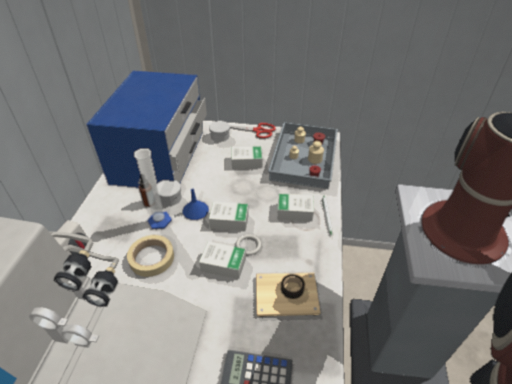

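The top view shows four cartons, at crop positions (233,167), (358,155), (583,160) and (407,310). The board is at (178,310) with the roll on it, and the tray is on the right with its upper-left place free. The side view shows the same layout, with every label facing up.

```bash
python3 - <<'E'
from h import *
i=info('top')
P=lambda l:np.array(l)/2.85+[120,100]
f=lambda n,l,z:print(n,np.round(ray(i,P(l),z)[:,:2],3).tolist())
f('cart',[(233,169),(358,157),(583,162),(408,309)],.0365)
f('board corners',[(124,255),(214,241),(233,358),(143,376)],.012)
f('roll',[(187,318)],.031)
f('tray corners',[(515,232),(752,250),(744,410),(502,388)],.037)
f('wl',[(625,348)],.06); f('wm',[(709,297)],.048); f('ws',[(625,288)],.038); f('st',[(547,350),(703,358)],.028)
f('free',[(548,283)],.003)
w=info('wrist'); s,t,R=st(); print('cam in tool',np.round(R.T@(-w['R'].T@w['t']-t),4).tolist(), 'axis',np.round(R.T@w['R'][2],3).tolist(),w['cx'],w['cy'])
E
```

```text
cart [[0.582, 0.187], [0.595, 0.052], [0.591, -0.19], [0.432, -0.003]]
board corners [[0.489, 0.307], [0.505, 0.21], [0.378, 0.187], [0.358, 0.285]]
roll [[0.421, 0.235]]
tray corners [[0.515, -0.117], [0.497, -0.371], [0.327, -0.361], [0.348, -0.103]]
wl [[0.392, -0.231]]
wm [[0.446, -0.322]]
ws [[0.456, -0.235]]
st [[0.389, -0.152], [0.381, -0.32]]
free [[0.461, -0.156]]
cam in tool [0.0762, 0.0008, -0.1417] axis [-0.298, -0.0, 0.954] 256.3215130062516 195.01100898350495
```

```bash
python3 - <<'E'
from h import *
print(go([.43,.24,.27],1.74))
E
```

```text
{'d': [-0.3827, -0.2991, -0.0484], 'r': [0.0, 0.0, -0.3734], 'j6': np.float64(-0.119)}
```

```bash
r='{"dx":-0.1914,"dy":-0.1495,"dz":-0.0242}'; python3 -m inch '[{"dx":-0.06,"dy":-0.047,"dz":-0.01},{"dx":-0.1,"dy":-0.08,"dz":-0.02},{"dx":-0.15,"dy":-0.12,"dz":-0.024},{"dx":-0.1914,"dy":-0.1495,"dz":-0.0242},{"dx":-0.1914,"dy":-0.1495,"dz":-0.0242}]'
python3 -m inch '[{"dx":-0.1914,"dy":-0.1495,"dz":-0.0242,"rz":-0.37},{"dx":-0.1914,"dy":-0.1495,"dz":-0.0242,"rz":-0.37},{"dx":-0.1914,"dy":-0.1495,"dz":-0.0242,"rz":-0.37},{"dx":-0.1914,"dy":-0.1495,"dz":-0.0242,"rz":-0.37},{"dx":-0.1914,"dy":-0.1495,"dz":-0.0242,"rz":-0.37}]'
python3 - <<'E'
from h import *
print(go([.43,.24,.27],1.74))
im,i=grab('wrist','w1.png')
for n in ['carton_1_mid','roll_mid','board_top']:
    for b in nets.outline_of('wrist',n): print(n,np.round(b['bbox']).tolist(),round(b['confidence'],2),b['pixels'].sum())
E
```

```text
{'d': [-0.3827, -0.2991, -0.0484], 'r': [0.0, 0.0, -0.3734], 'j6': np.float64(-0.119)}
roll_mid [98.0, 366.0, 21.0, 14.0] 0.52 190
board_top [110.0, 378.0, 20.0, 12.0] 0.59 98validation failed for argument at $[0]...
validation failed for argument at $[0]...
```

View pics/w1.png

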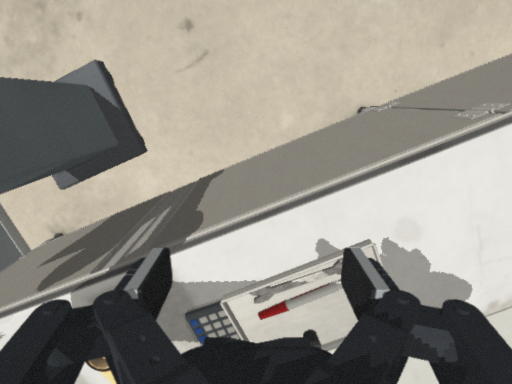

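The rows need all six fields. The wrist view only shows the bench edge and the fingers, with the tips at about (160,255) and (355,255).

```bash
python3 -m inch '[{"dx":-0.06,"dy":-0.047,"dz":-0.01,"rx":0,"ry":0,"rz":0},{"dx":-0.1,"dy":-0.08,"dz":-0.02,"rx":0,"ry":0,"rz":0},{"dx":-0.15,"dy":-0.12,"dz":-0.024,"rx":0,"ry":0,"rz":0},{"dx":-0.1914,"dy":-0.1495,"dz":-0.0242,"rx":0,"ry":0,"rz":0},{"dx":-0.1914,"dy":-0.1495,"dz":-0.0242,"rx":0,"ry":0,"rz":0}]'
python3 -m inch '[{"dx":-0.1914,"dy":-0.1495,"dz":-0.0242,"rx":0,"ry":0,"rz":-0.37},{"dx":-0.1914,"dy":-0.1495,"dz":-0.0242,"rx":0,"ry":0,"rz":-0.37},{"dx":-0.1914,"dy":-0.1495,"dz":-0.0242,"rx":0,"ry":0,"rz":-0.37},{"dx":-0.1914,"dy":-0.1495,"dz":-0.0242,"rx":0,"ry":0,"rz":-0.37},{"dx":-0.1914,"dy":-0.1495,"dz":-0.0242,"rx":0,"ry":0,"rz":-0.37}]'
python3 - <<'E'
from h import *
print(go([.43,.24,.27],1.74))
im,i=grab('wrist','w2.png')
for n in ['carton_1_mid','roll_mid','board_top']:
    for b in nets.outline_of('wrist',n): print(n,np.round(b['bbox']).tolist(),round(b['confidence'],2),b['pixels'].sum())
E
```

```text
time: 1.75
tool_pos: [0.3365, 0.4056, 0.2512]
tool_rot: [0.001, 0.197, 0.98, -0.0]
contact_force: [-1.4, 1.0, 0.7]
gripper_width: 0.997
grasp_force: 0.0
time: 2.25
tool_pos: [0.4314, 0.2381, 0.2707]
tool_rot: [0.001, -0.082, 0.997, -0.0]
contact_force: [-0.7, 0.6, -0.2]
gripper_width: 0.998
grasp_force: 0.0
{'d': [0.0014, 0.0026, 0.0009], 'r': [-0.0002, 0.0009, -0.0031], 'j6': np.float64(-1.382)}
carton_1_mid [210.0, 253.0, 52.0, 68.0] 0.62 2810
carton_1_mid [9.0, 117.0, 15.0, 128.0] 0.27 1912
roll_mid [257.0, 155.0, 40.0, 41.0] 0.56 817
board_top [266.0, 163.0, 78.0, 96.0] 0.8 5972
```

View pics/w2.png

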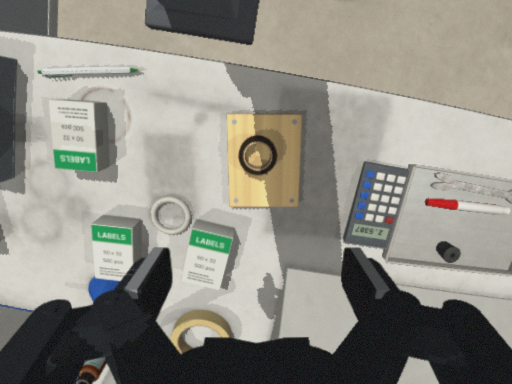

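The wrist view is clear. The board spans about (228..303, 112..208) with the roll at (257,154). Three cartons show, at (77,135), (117,248) and (209,255).

```bash
cat >> h.py <<'E'
from scipy.optimize import minimize
import itertools
def boxpts(x,y,yaw,zmid=.01825,L=.09,W=.06,H=.0365):
    c=np.array(list(itertools.product((-L/2,L/2),(-W/2,W/2),(-H/2,H/2))))
    return c@Ro.from_euler('z',yaw).as_matrix().T+[x,y,zmid]
def cylpts(x,y,zmid,r,h):
    a=np.linspace(0,2*np.pi,40)
    return np.r_[[[x+r*np.cos(k),y+r*np.sin(k),zmid+s*h/2] for k in a for s in(-1,1)]]
def fit(i,mask,pf,x0,step):
    def f(p):
        m=np.zeros(mask.shape,np.uint8); hl=cv2.convexHull(proj(i,pf(*p)).astype(np.float32))
        cv2.fillConvexPoly(m,np.round(hl*16).astype(np.int32),1,shift=4); m=m>0
        return -(m&mask).sum()/max(1,(m|mask).sum())
    x0=np.array(x0,float); S=np.r_[[x0],x0+np.diag(step)]
    r=minimize(f,x0,method='Nelder-Mead',options=dict(initial_simplex=S,xatol=1e-4,fatol=1e-4))
    return np.round(r.x,4),round(-r.fun,3)
def seg(im,i,hull):  # grabcut around a projected hull
    m=np.zeros(im.shape[:2],np.uint8); cv2.fillConvexPoly(m,cv2.convexHull(np.round(hull).astype(np.int32)),1)
    k=np.ones((3,3),np.uint8); g=np.full(m.shape,cv2.GC_BGD,np.uint8)
    g[cv2.dilate(m,k,iterations=10)>0]=cv2.GC_PR_BGD; g[m>0]=cv2.GC_PR_FGD; g[cv2.erode(m,k,iterations=6)>0]=cv2.GC_FGD
    b=np.zeros((1,65));f=b.copy(); cv2.grabCut(im,g,None,b,f,6,cv2.GC_INIT_WITH_MASK); return (g==1)|(g==3)
def board(im,i):
    h=cv2.cvtColor(im,cv2.COLOR_RGB2HSV); m=((h[...,0]>10)&(h[...,0]<28)&(h[...,1]>90)).astype(np.uint8)
    n,l,s,c=cv2.connectedComponentsWithStats(m); return m,l,s,c
E
python3 - <<'E'
from h import *
im,i=grab('wrist')
m,l,s,c=board(im,i)
k=l[185,265] or l[180,290]; b=(l==k); print(s[k])
hl=cv2.convexHull(np.argwhere(b)[:,::-1].astype(np.int32)); bm=np.zeros(b.shape,np.uint8); cv2.fillConvexPoly(bm,hl,1)
print('board',fit(i,bm>0,lambda x,y,a:boxpts(x,y,a,.006,.13,.1,.012),[.43,.245,.17],[.01,.01,.1]))
for b in nets.outline_of('wrist','roll_mid')[:1]:
    hh=cv2.convexHull(np.argwhere(b['pixels'])[:,::-1].astype(np.int32)); q=np.zeros(bm.shape,np.uint8); cv2.fillConvexPoly(q,hh,1)
    print('roll',fit(i,q>0,lambda x,y:cylpts(x,y,.0215,.0265,.019),[.421,.235],[.01,.01]))
out=im.copy()
for x,y,a in [(.582,.187,.15),(.595,.052,.1),(.432,-.003,.1)]:
    mk=seg(im,i,proj(i,boxpts(x,y,a))); p,q=fit(i,mk,boxpts,[x,y,a],[.01,.01,.15]); print('carton',p,q)
    cv2.polylines(out,[cv2.convexHull(np.round(proj(i,boxpts(*p))).astype(np.int32))],True,(255,0,0),1)
cv2.imwrite('pics/o1.png',out[...,::-1])
E
```

```text
[ 225  116   74   92 5885]
board (array([0.4326, 0.249 , 0.1652]), np.float64(0.956))
roll (array([0.4223, 0.2394]), np.float64(0.933))
carton [0.5826 0.1923 0.1386] 0.717
carton [ 0.5938  0.0555 -0.001 ] 0.881
carton [0.4336 0.0015 0.0966] 0.903
```

View pics/o1.png

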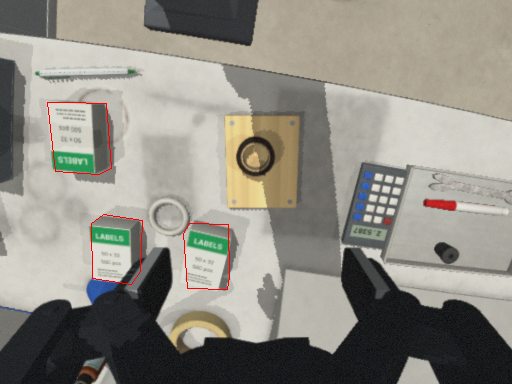

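```bash
python3 - <<'E'
from h import *
print(go([.422,.239,.08],1.74), go([.422,.239,.015])) 
E
```

```text
{'d': [0.0096, -0.0011, 0.2372], 'r': [0.0003, -0.0004, -0.0025], 'j6': np.float64(-1.376)} {'d': [0.0095, -0.0011, 0.3185]}
```

```bash
python3 -m inch '[{"dx":0.0096,"dy":-0.0011,"dz":0.06,"rx":0,"ry":0,"rz":-0.0025},{"dx":0.0096,"dy":-0.0011,"dz":0.12,"rx":0,"ry":0,"rz":-0.0025},{"dx":0.0096,"dy":-0.0011,"dz":0.18,"rx":0,"ry":0,"rz":-0.0025},{"dx":0.0096,"dy":-0.0011,"dz":0.237,"rx":0,"ry":0,"rz":-0.0025},{"dx":0.0096,"dy":-0.0011,"dz":0.237,"rx":0,"ry":0,"rz":-0.0025}]'
python3 - <<'E'
from h import *
im,i=grab('wrist','w3.png')
for b in nets.outline_of('wrist','roll_mid')[:1]:
    print(b['confidence'],b['bbox'],proj(i,[.422,.239,.0215]))
    hh=cv2.convexHull(np.argwhere(b['pixels'])[:,::-1].astype(np.int32)); q=np.zeros(im.shape[:2],np.uint8); cv2.fillConvexPoly(q,hh,1)
    p,_=fit(i,q>0,lambda x,y:cylpts(x,y,.0215,.0265,.019),[.421,.235],[.01,.01]); print(p,_,go([p[0],p[1],.015]))
E
```

```text
time: 3.05
tool_pos: [0.4163, 0.2369, 0.073]
tool_rot: [-0.007, -0.085, 0.996, -0.002]
contact_force: [-1.9, 0.2, -0.4]
gripper_width: 1.003
grasp_force: 0.0
0.96 [257.6, 224.8, 72.5, 75.3] [[257.32146932 224.79495284]]
[0.4228 0.2387] 0.902 {'d': [-0.0011, -0.0001, 0.0819]}
```

View pics/w3.png

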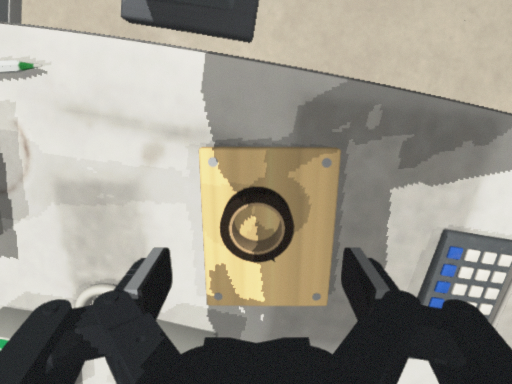

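The near view puts the roll at (257,225), within 1 mm of the estimate. I'll descend, grip and lift.

```bash
python3 -m inch '[{"dx":-0.001,"dy":0,"dz":0.04,"rx":0,"ry":0,"rz":0},{"dx":-0.001,"dy":0,"dz":0.07,"rx":0,"ry":0,"rz":0},{"dx":-0.001,"dy":0,"dz":0.08,"rx":0,"ry":0,"rz":0},{"dx":-0.001,"dy":0,"dz":0.0819,"rx":0,"ry":0,"rz":0},{"dx":-0.001,"dy":0,"dz":0.0819,"rx":0,"ry":0,"rz":0}]'
python3 -m inch '[{"dx":0,"dy":0,"dz":0,"rx":0,"ry":0,"rz":0},{"dx":0,"dy":0,"dz":0,"rx":0,"ry":0,"rz":0},{"dx":0,"dy":0,"dz":0,"rx":0,"ry":0,"rz":0},{"dx":0,"dy":0,"dz":0,"rx":0,"ry":0,"rz":0},{"dx":0,"dy":0,"dz":0,"rx":0,"ry":0,"rz":0}]' -1
python3 -m inch '[{"dx":0,"dy":0,"dz":0,"rx":0,"ry":0,"rz":0},{"dx":0,"dy":0,"dz":0,"rx":0,"ry":0,"rz":0},{"dx":0,"dy":0,"dz":0,"rx":0,"ry":0,"rz":0},{"dx":0,"dy":0,"dz":0,"rx":0,"ry":0,"rz":0},{"dx":0,"dy":0,"dz":0,"rx":0,"ry":0,"rz":0}]'
python3 -m inch '[{"dx":0,"dy":0,"dz":-0.02,"rx":0,"ry":0,"rz":0},{"dx":0,"dy":0,"dz":-0.06,"rx":0,"ry":0,"rz":0},{"dx":0,"dy":0,"dz":-0.12,"rx":0,"ry":0,"rz":0},{"dx":0,"dy":0,"dz":-0.18,"rx":0,"ry":0,"rz":0},{"dx":0,"dy":0,"dz":-0.2,"rx":0,"ry":0,"rz":0}]'
python3 - <<'E'
from h import *
im,i=grab('wrist'); m,l,s,c=board(im,i)
b=max(range(1,len(s)),key=lambda k:s[k][4]); print(s[b])
hl=cv2.convexHull(np.argwhere(l==b)[:,::-1].astype(np.int32)); bm=np.zeros(l.shape,np.uint8); cv2.fillConvexPoly(bm,hl,1)
print('board',fit(i,bm>0,lambda x,y,a:boxpts(x,y,a,.006,.13,.1,.012),[.43,.245,.17],[.01,.01,.1]))
print(go([.44,-.16,.2],1.45))
E
```

```text
time: 3.65
tool_pos: [0.4252, 0.2389, 0.0172]
tool_rot: [0.002, -0.084, 0.996, 0.001]
contact_force: [0.3, -0.6, 1.0]
gripper_width: 1.002
grasp_force: 0.0
time: 4.15
tool_pos: [0.4247, 0.2386, 0.0166]
tool_rot: [0.001, -0.084, 0.996, 0.0]
contact_force: [-0.8, -0.7, 6.7]
gripper_width: 0.565
grasp_force: 62.1
time: 4.65
tool_pos: [0.4247, 0.2385, 0.0166]
tool_rot: [0.001, -0.084, 0.996, 0.0]
contact_force: [-1.1, 0.2, 5.9]
gripper_width: 0.567
grasp_force: 62.1
time: 5.15
tool_pos: [0.4261, 0.2391, 0.1813]
tool_rot: [0.005, -0.084, 0.996, 0.001]
contact_force: [0.6, 0.1, 0.1]
gripper_width: 0.567
grasp_force: 62.1
[ 220  121   92  115 5072]
board (array([0.4327, 0.2515, 0.1674]), np.float64(0.754))
{'d': [0.0667, -0.4948, -0.024], 'r': [0.0025, 0.0072, 0.1925], 'j6': np.float64(-1.38)}
```

```bash
python3 -m inch '[{"dx":0.02,"dy":-0.05,"dz":-0.05,"rx":0,"ry":0,"rz":0},{"dx":0.03,"dy":-0.1,"dz":-0.07,"rx":0,"ry":0,"rz":0},{"dx":0.03,"dy":-0.16,"dz":-0.08,"rx":0,"ry":0,"rz":0},{"dx":0.033,"dy":-0.22,"dz":-0.08,"rx":0,"ry":0,"rz":0},{"dx":0.033,"dy":-0.25,"dz":-0.08,"rx":0,"ry":0,"rz":0}]'
python3 -m inch '[{"dx":0.03,"dy":-0.06,"dz":0,"rx":0,"ry":0,"rz":0.1},{"dx":0.033,"dy":-0.12,"dz":0,"rx":0,"ry":0,"rz":0.19},{"dx":0.033,"dy":-0.18,"dz":0,"rx":0,"ry":0,"rz":0.19},{"dx":0.033,"dy":-0.24,"dz":0,"rx":0,"ry":0,"rz":0.19},{"dx":0.033,"dy":-0.25,"dz":0,"rx":0,"ry":0,"rz":0.19}]'
python3 - <<'E'
from h import *
im,i=grab('wrist','w4.png')
for n,r,h in [('weight_large',.022,.062),('weight_medium',.017,.048),('weight_small',.0135,.038),('stopper_a',.017,.028),('stopper_c',.019,.028)]:
    for b in nets.outline_of('wrist',n+'_mid'): 
        p=ray(i,b['bbox'][:2],.003+h/2)[0]; print(n,np.round(b['bbox']).tolist(),round(b['confidence'],2),fit(i,b['pixels'],lambda x,y:cylpts(x,y,.003+h/2,r,h),p[:2],[.01,.01]))
E
```

```text
time: 5.7
tool_pos: [0.4306, 0.0336, 0.2383]
tool_rot: [-0.0, -0.082, 0.997, -0.0]
contact_force: [0.3, 0.2, -0.1]
gripper_width: 0.565
grasp_force: 62.3
time: 6.2
tool_pos: [0.4377, -0.169, 0.2374]
tool_rot: [-0.001, 0.061, 0.998, -0.0]
contact_force: [-0.1, 0.3, -0.2]
gripper_width: 0.564
grasp_force: 62.3
weight_large [199.0, 137.0, 42.0, 39.0] 0.93 (array([ 0.3891, -0.2251]), np.float64(0.785))
weight_medium [137.0, 186.0, 34.0, 29.0] 0.81 (array([ 0.4383, -0.3141]), np.float64(0.714))
weight_small [206.0, 188.0, 26.0, 28.0] 0.84 (array([ 0.451 , -0.2322]), np.float64(0.692))
stopper_a [267.0, 130.0, 28.0, 30.0] 0.98 (array([ 0.3895, -0.1517]), np.float64(0.925))
stopper_c [128.0, 140.0, 37.0, 27.0] 0.82 (array([ 0.3821, -0.3192]), np.float64(0.793))
```

View pics/w4.png

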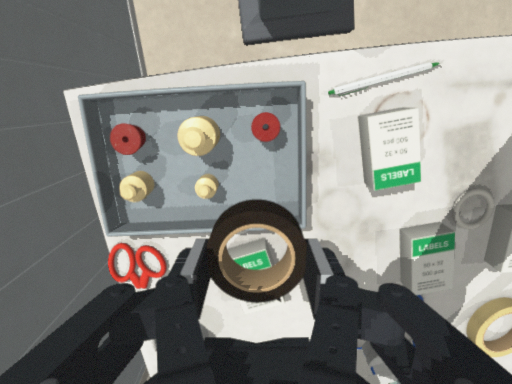

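The tray shows its weights at (199,137), (137,186) and (206,188) and its stoppers at (265,128) and (127,139). The lower-right place is free. The roll is held.

```bash
python3 - <<'E'
from h import *
i=info('wrist')
print('rim outer',np.round(ray(i,[(80,91),(305,82),(312,236),(105,236)],.037)[:,:2],3).tolist())
print('floor',np.round(ray(i,[(299,215),(121,222)],.003)[:,:2],3).tolist())
s,t,R=st(); print(t, go([.452,-.157,.1],.78), go([.452,-.157,.012],.78))
E
```

```text
rim outer [[0.324, -0.35], [0.346, -0.098], [0.532, -0.102], [0.502, -0.368]]
floor [[0.515, -0.113], [0.497, -0.36]]
[ 0.43812519 -0.16374713  0.23844023] {'d': [-0.0164, 0.0103, 0.173], 'r': [0.0002, -0.0005, 0.4505], 'j6': np.float64(-1.973)} {'d': [-0.0164, 0.0102, 0.283], 'r': [0.0002, -0.0005, 0.4505], 'j6': np.float64(-1.973)}
```

```bash
python3 -m inch '[{"dx":-0.01,"dy":0.003,"dz":0.03,"rx":0,"ry":0,"rz":0.1},{"dx":-0.023,"dy":0.006,"dz":0.07,"rx":0,"ry":0,"rz":0.2},{"dx":-0.023,"dy":0.006,"dz":0.11,"rx":0,"ry":0,"rz":0.3},{"dx":-0.023,"dy":0.006,"dz":0.15,"rx":0,"ry":0,"rz":0.4},{"dx":-0.023,"dy":0.006,"dz":0.17,"rx":0,"ry":0,"rz":0.45}]'
python3 -m inch '[{"dx":0,"dy":0,"dz":0.03,"rx":0,"ry":0,"rz":0},{"dx":0,"dy":0,"dz":0.06,"rx":0,"ry":0,"rz":0},{"dx":0,"dy":0,"dz":0.09,"rx":0,"ry":0,"rz":0},{"dx":0,"dy":0,"dz":0.11,"rx":0,"ry":0,"rz":0},{"dx":0,"dy":0,"dz":0.113,"rx":0,"ry":0,"rz":0}]'
```

```text
time: 7.0
tool_pos: [0.4555, -0.16, 0.0997]
tool_rot: [-0.002, 0.387, 0.922, 0.0]
contact_force: [0.2, -0.2, -0.1]
gripper_width: 0.562
grasp_force: 62.3
time: 7.5
tool_pos: [0.4554, -0.1602, 0.0103]
tool_rot: [-0.002, 0.385, 0.923, 0.0]
contact_force: [0.5, 0.1, -0.6]
gripper_width: 0.562
grasp_force: 62.3
```

```bash
python3 -m inch '[{"dx":0,"dy":0,"dz":0.001,"rx":0,"ry":0,"rz":0},{"dx":0,"dy":0,"dz":0.001,"rx":0,"ry":0,"rz":0},{"dx":0,"dy":0,"dz":0.001,"rx":0,"ry":0,"rz":0},{"dx":0,"dy":0,"dz":-0.02,"rx":0,"ry":0,"rz":0},{"dx":0,"dy":0,"dz":-0.06,"rx":0,"ry":0,"rz":0}]' 0.4
python3 -m inch '[{"dx":0,"dy":0,"dz":-0.06,"rx":0,"ry":0,"rz":0},{"dx":0,"dy":0,"dz":-0.12,"rx":0,"ry":0,"rz":0},{"dx":0,"dy":0,"dz":-0.18,"rx":0,"ry":0,"rz":0},{"dx":0,"dy":0,"dz":-0.22,"rx":0,"ry":0,"rz":0},{"dx":0,"dy":0,"dz":-0.22,"rx":0,"ry":0,"rz":0}]' 1
python3 - <<'E'
from h import *
im,i=grab('wrist','w5.png')
for b in nets.outline_of('wrist','roll_mid'):
    p=ray(i,b['bbox'][:2],.0125)[0]; print(b['confidence'],b['bbox'],p)
print(go([.434,.0,.22],1.667))
E
```

```text
time: 8.0
tool_pos: [0.4555, -0.1616, 0.0595]
tool_rot: [-0.002, 0.386, 0.923, 0.0]
contact_force: [1.2, -0.1, -1.0]
gripper_width: 0.702
grasp_force: 0.0
time: 8.5
tool_pos: [0.4601, -0.1641, 0.2447]
tool_rot: [0.007, 0.386, 0.923, -0.001]
contact_force: [0.4, -0.2, 0.4]
gripper_width: 0.999
grasp_force: 0.0
0.57 [255.7, 157.4, 43.2, 42.7] [ 0.45574782 -0.15854217  0.0125    ]
{'d': [0.1657, 0.1219, 0.0225], 'r': [-0.0004, 0.0024, -0.5922], 'j6': np.float64(-1.274)}
```

```bash
python3 -m inch '[{"dx":0.05,"dy":0.04,"dz":0,"rx":0,"ry":0,"rz":-0.09},{"dx":0.09,"dy":0.07,"dz":0.01,"rx":0,"ry":0,"rz":-0.19},{"dx":0.13,"dy":0.1,"dz":0.02,"rx":0,"ry":0,"rz":-0.29},{"dx":0.1657,"dy":0.1219,"dz":0.0225,"rx":0,"ry":0,"rz":-0.39},{"dx":0.1657,"dy":0.1219,"dz":0.0225,"rx":0,"ry":0,"rz":-0.48}]'
python3 -m inch '[{"dx":0,"dy":0,"dz":0,"rx":0,"ry":0,"rz":-0.1},{"dx":0,"dy":0,"dz":0,"rx":0,"ry":0,"rz":-0.112},{"dx":0,"dy":0,"dz":0,"rx":0,"ry":0,"rz":-0.112}]'
cat >> h.py <<'E'
def carton(fn=None,z0=.015,x0=None,zmid=.01825):
    """nearest carton to x0 in wrist view; print pose and moves to z .08 and z0"""
    im,i=grab('wrist',fn); out=im.copy(); s,t,R=st(); x0=np.array(t[:2] if x0 is None else x0)
    bs=nets.outline_of('wrist','carton_1_mid'); c=[]
    for b in bs:
        p=ray(i,b['bbox'][:2],zmid)[0][:2]; c.append((np.hypot(*(p-x0)),p,b))
    d,p,b=min(c,key=lambda k:k[0]); best=(None,0)
    mk=b['pixels']
    for a in (-.2,0,.2):
        r=fit(i,mk,lambda x,y,a:boxpts(x,y,a,zmid),[*p,a],[.01,.01,.15])
        if r[1]>best[1]: best=r
    q=best[0]; g=fit(i,seg(im,i,proj(i,boxpts(*q,zmid))),lambda x,y,a:boxpts(x,y,a,zmid),q,[.006,.006,.1])
    print('net',b['confidence'],best,'grabcut',g)
    for v,co in ((best[0],(255,0,0)),(g[0],(0,0,255))): cv2.polylines(out,[cv2.convexHull(np.round(proj(i,boxpts(*v,zmid))).astype(np.int32))],True,co,1)
    if fn: cv2.imwrite('pics/'+fn,out[...,::-1])
    return best,g
E
python3 - <<'E'
from h import *
b,g=carton('c1.png')
for r in(b,g): print(go([*r[0][:2],.1],r[0][2]+np.pi/2))
E
```

```text
time: 9.1
tool_pos: [0.4312, 0.0036, 0.2157]
tool_rot: [-0.002, 0.031, 1.0, 0.001]
contact_force: [0.1, -0.6, 0.9]
gripper_width: 1.001
grasp_force: 0.0
time: 9.4
tool_pos: [0.4327, 0.0004, 0.2172]
tool_rot: [-0.001, -0.047, 0.999, 0.0]
contact_force: [0.6, -0.6, -0.7]
gripper_width: 1.006
grasp_force: 0.0
net 0.87 (array([0.5653, 0.2045, 0.6905]), np.float64(0.292)) grabcut (array([0.5528, 0.2   , 0.7899]), np.float64(0.769))
{'d': [-0.1886, 0.2388, 0.147], 'r': [0.0005, -0.0008, -0.398], 'j6': np.float64(-1.836)}
{'d': [-0.1725, 0.2347, 0.1471], 'r': [0.0005, -0.0008, -0.4643], 'j6': np.float64(-1.836)}
```

View pics/c1.png

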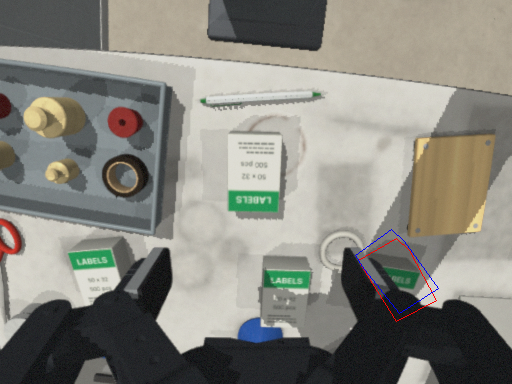

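The roll is in the tray at (125,176) and the board is clear at (452,185). The near carton is at (255,172); the network missed it, so I'll fit it from my own prior.

```bash
cat >> h.py <<'E'
def cartonp(x,y,a,zmid=.01825,fn=None,im=None,i=None):
    if im is None: im,i=grab('wrist')
    q=[x,y,a]
    for _ in range(3): q,v=fit(i,seg(im,i,proj(i,boxpts(*q,zmid))),lambda x,y,a:boxpts(x,y,a,zmid),q,[.006,.006,.1])
    if fn:
        o=im.copy(); cv2.polylines(o,[np.round(proj(i,boxpts(*q,zmid))[[1,3,7,5]]).astype(np.int32)],True,(255,0,0),1); cv2.imwrite('pics/'+fn,o[...,::-1])
    return q,v
E
python3 - <<'E'
from h import *
im,i=grab('wrist')
m,l,s,c=board(im,i); k=l[185,452]; print(s[k])
hl=cv2.convexHull(np.argwhere(l==k)[:,::-1].astype(np.int32)); bm=np.zeros(l.shape,np.uint8); cv2.fillConvexPoly(bm,hl,1)
print('board',fit(i,bm>0,lambda x,y,a:boxpts(x,y,a,.006,.13,.1,.012),[.43,.245,.17],[.01,.01,.1]))
q,v=cartonp(.4336,.0015,.097,im=im,i=i,fn='c2.png'); print(q,v,go([*q[:2],.08],q[2]+np.pi/2))
print('nr corners at pixels',ray(i,[(229,133),(282,132),(278,211),(228,211)],.0365).round(4)[:,:2].tolist())
E
```

```text
[ 408  134   87  102 7210]
board (array([0.4327, 0.2502, 0.1425]), np.float64(0.934))
[0.4383 0.0009 0.1185] 0.917 {'d': [-0.0066, 0.0003, 0.1725], 'r': [0.0002, -0.0005, -0.0165], 'j6': np.float64(-1.836)}
nr corners at pixels [[0.3907, -0.0327], [0.3844, 0.0242], [0.4749, 0.0301], [0.4803, -0.028]]
```

```bash
python3 -m inch '[{"dx":0,"dy":0,"dz":0.06,"rx":0,"ry":0,"rz":0.012},{"dx":0,"dy":0,"dz":0.12,"rx":0,"ry":0,"rz":0.012},{"dx":0,"dy":0,"dz":0.16,"rx":0,"ry":0,"rz":0.012},{"dx":0,"dy":0,"dz":0.17,"rx":0,"ry":0,"rz":0.012},{"dx":0,"dy":0,"dz":0.17,"rx":0,"ry":0,"rz":0.012}]'
python3 - <<'E'
from h import *
im,i=grab('wrist','w6.png'); s,t,R=st(); print(t)
print(cartonp(.434,0,.08,im=im,i=i))
o=im.copy(); cv2.polylines(o,[np.round(proj(i,boxpts(.434,0,.08))[[1,3,7,5]]).astype(np.int32)],True,(255,0,0),1); print(proj(i,boxpts(.434,0,.08))[[1,3,7,5]].round(1).tolist()); cv2.imwrite('pics/c3.png',o[...,::-1])
E
```

```text
time: 10.05
tool_pos: [0.4326, 0.0003, 0.0815]
tool_rot: [-0.001, -0.038, 0.999, 0.0]
contact_force: [-0.2, 0.2, 0.5]
gripper_width: 1.002
grasp_force: 0.0
[4.34053238e-01 9.89785844e-05 8.34315253e-02]
(array([ 0.433 , -0.0005,  0.0775]), np.float64(0.952))
[[207.4, 156.3], [301.3, 155.9], [296.1, 278.4], [214.1, 278.7]]
```

View pics/c3.png

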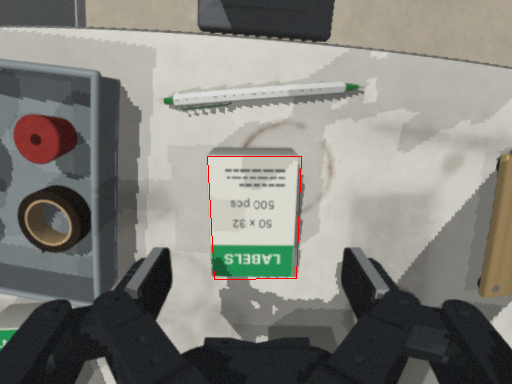

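The overlay matches the carton's top face. Grasping it.

```bash
python3 -m inch '[{"dx":0,"dy":0,"dz":0.04,"rx":0,"ry":0,"rz":0},{"dx":0,"dy":0,"dz":0.08,"rx":0,"ry":0,"rz":0},{"dx":0,"dy":0,"dz":0.09,"rx":0,"ry":0,"rz":0},{"dx":0,"dy":0,"dz":0.0918,"rx":0,"ry":0,"rz":0},{"dx":0,"dy":0,"dz":0.0918,"rx":0,"ry":0,"rz":0}]'
python3 -m inch '[{"dx":0,"dy":0,"dz":0,"rx":0,"ry":0,"rz":0},{"dx":0,"dy":0,"dz":0,"rx":0,"ry":0,"rz":0},{"dx":0,"dy":0,"dz":0,"rx":0,"ry":0,"rz":0},{"dx":0,"dy":0,"dz":0,"rx":0,"ry":0,"rz":0},{"dx":0,"dy":0,"dz":0,"rx":0,"ry":0,"rz":0}]' -1
python3 -m inch '[{"dx":0,"dy":0,"dz":0,"rx":0,"ry":0,"rz":0},{"dx":0,"dy":0,"dz":-0.02,"rx":0,"ry":0,"rz":0},{"dx":0,"dy":0,"dz":-0.05,"rx":0,"ry":0,"rz":0},{"dx":0,"dy":0,"dz":-0.1,"rx":0,"ry":0,"rz":0},{"dx":0,"dy":0,"dz":-0.1,"rx":0,"ry":0,"rz":0}]'
python3 - <<'E'
from h import *
print(go([.4327,.2495,.1],.16+np.pi/2))
E
```

```text
time: 10.6
tool_pos: [0.4352, 0.0, 0.0112]
tool_rot: [0.002, -0.039, 0.999, -0.0]
contact_force: [1.0, -0.2, 0.3]
gripper_width: 1.003
grasp_force: 0.0
time: 11.1
tool_pos: [0.4352, -0.0, 0.0111]
tool_rot: [0.002, -0.039, 0.999, -0.0]
contact_force: [-0.6, -0.5, 6.4]
gripper_width: 0.686
grasp_force: 66.5
time: 11.6
tool_pos: [0.4375, -0.0003, 0.095]
tool_rot: [0.006, -0.039, 0.999, -0.001]
contact_force: [0.7, -0.3, -0.7]
gripper_width: 0.686
grasp_force: 65.6
{'d': [-0.0184, 0.3117, -0.0068], 'r': [-0.0021, 0.0073, -0.0546], 'j6': np.float64(-1.82)}
```

```bash
python3 -m inch '[{"dx":-0.005,"dy":0.05,"dz":-0.007,"rx":0,"ry":0,"rz":-0.01},{"dx":-0.01,"dy":0.11,"dz":-0.007,"rx":0,"ry":0,"rz":-0.03},{"dx":-0.015,"dy":0.17,"dz":-0.007,"rx":0,"ry":0,"rz":-0.05},{"dx":-0.02,"dy":0.23,"dz":-0.007,"rx":0,"ry":0,"rz":-0.0546},{"dx":-0.02,"dy":0.29,"dz":-0.007,"rx":0,"ry":0,"rz":-0.0546}]'
python3 -m inch '[{"dx":0,"dy":0.02,"dz":0,"rx":0,"ry":0,"rz":0},{"dx":0,"dy":0.02,"dz":0,"rx":0,"ry":0,"rz":0},{"dx":0,"dy":0.02,"dz":0,"rx":0,"ry":0,"rz":0}]'
python3 - <<'E'
from h import *
print(go([.4347,.2495,.024],.16+np.pi/2)); im,i=grab('wrist','w7.png')
o=im.copy(); cv2.polylines(o,[np.round(proj(i,boxpts(.4327,.2495,.16,.006,.13,.1,.012))[[1,3,7,5]]).astype(np.int32)],True,(255,0,0),1); cv2.imwrite('pics/c4.png',o[...,::-1])
E
```

```text
time: 12.1
tool_pos: [0.4308, 0.2347, 0.0941]
tool_rot: [0.0, -0.08, 0.997, -0.0]
contact_force: [1.3, -0.8, -0.9]
gripper_width: 0.688
grasp_force: 65.5
time: 12.4
tool_pos: [0.4281, 0.2484, 0.0938]
tool_rot: [-0.001, -0.08, 0.997, -0.0]
contact_force: [-0.3, -0.9, -2.1]
gripper_width: 0.684
grasp_force: 65.7
{'d': [-0.0084, 0.0001, 0.0873], 'r': [-0.0005, -0.0009, 0.0005], 'j6': np.float64(-1.356)}
```

View pics/c4.png

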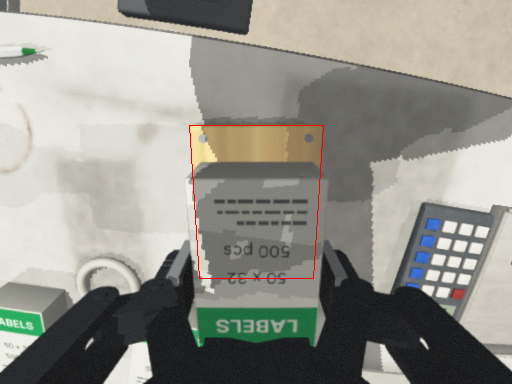

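The board overlay agrees: its far corners at (190,126) and (323,126) line up. Lowering and releasing carton 1.

```bash
python3 -m inch '[{"dx":-0.0084,"dy":0,"dz":0.04,"rx":0,"ry":0,"rz":0},{"dx":-0.0084,"dy":0,"dz":0.075,"rx":0,"ry":0,"rz":0},{"dx":-0.0084,"dy":0,"dz":0.083,"rx":0,"ry":0,"rz":0},{"dx":-0.0084,"dy":0,"dz":0.0873,"rx":0,"ry":0,"rz":0},{"dx":-0.0084,"dy":0,"dz":0.0873,"rx":0,"ry":0,"rz":0}]'
python3 -m inch '[{"dx":0,"dy":0,"dz":0,"rx":0,"ry":0,"rz":0},{"dx":0,"dy":0,"dz":0,"rx":0,"ry":0,"rz":0},{"dx":0,"dy":0,"dz":0,"rx":0,"ry":0,"rz":0},{"dx":0,"dy":0,"dz":0,"rx":0,"ry":0,"rz":0},{"dx":0,"dy":0,"dz":-0.02,"rx":0,"ry":0,"rz":0}]' 0.9
python3 -m inch '[{"dx":0,"dy":0,"dz":-0.06,"rx":0,"ry":0,"rz":0},{"dx":0,"dy":0,"dz":-0.1,"rx":0,"ry":0,"rz":0},{"dx":0,"dy":0,"dz":-0.14,"rx":0,"ry":0,"rz":0},{"dx":0,"dy":0,"dz":-0.14,"rx":0,"ry":0,"rz":0},{"dx":0,"dy":0,"dz":-0.14,"rx":0,"ry":0,"rz":0}]' 1
python3 - <<'E'
from h import *
print(cartonp(.4327,.2495,.16,zmid=.03025,fn='p1.png'))
print(go([.56,.19,.16],.14+np.pi/2))
E
```

```text
time: 12.95
tool_pos: [0.4359, 0.2493, 0.0254]
tool_rot: [0.0, -0.079, 0.997, 0.0]
contact_force: [0.2, 0.3, -1.0]
gripper_width: 0.687
grasp_force: 65.6
time: 13.45
tool_pos: [0.4336, 0.2491, 0.0392]
tool_rot: [-0.002, -0.08, 0.997, -0.001]
contact_force: [-0.0, -0.2, 0.2]
gripper_width: 0.949
grasp_force: 0.0
time: 13.95
tool_pos: [0.4359, 0.25, 0.1538]
tool_rot: [0.001, -0.08, 0.997, 0.0]
contact_force: [0.2, -1.3, -1.8]
gripper_width: 1.001
grasp_force: 0.0
(array([0.4392, 0.2513, 0.1944]), np.float64(0.905))
{'d': [-0.1424, -0.0985, -0.0098], 'r': [-0.0001, -0.0005, 0.0133], 'j6': np.float64(-1.358)}
```

```bash
python3 -m inch '[{"dx":-0.04,"dy":-0.02,"dz":-0.01,"rx":0,"ry":0,"rz":0.03},{"dx":-0.09,"dy":-0.05,"dz":-0.01,"rx":0,"ry":0,"rz":0.07},{"dx":-0.14,"dy":-0.08,"dz":-0.01,"rx":0,"ry":0,"rz":0.1},{"dx":-0.17,"dy":-0.095,"dz":-0.01,"rx":0,"ry":0,"rz":0.107},{"dx":-0.17,"dy":-0.095,"dz":-0.01,"rx":0,"ry":0,"rz":0.107}]'
python3 -m inch '[{"dx":0,"dy":0,"dz":0.04,"rx":0,"ry":0,"rz":0},{"dx":0,"dy":0,"dz":0.08,"rx":0,"ry":0,"rz":0},{"dx":0,"dy":0,"dz":0.08,"rx":0,"ry":0,"rz":0},{"dx":0,"dy":0,"dz":0.08,"rx":0,"ry":0,"rz":0}]'
python3 - <<'E'
from h import *
im,i=grab('wrist'); s,t,R=st(); print(t,R[:2,1]); 
for b in nets.outline_of('wrist','carton_1_mid'):
    for zm,x,y,a in((.01825,.583,.19,0),(.03025,.4327,.25,.16)):
        print(b['confidence'],np.round(b['bbox']),fit(i,b['pixels'],lambda x,y,a:boxpts(x,y,a,zm),[x,y,a],[.01,.01,.1]))
a=cartonp(.583,.19,-.02,im=im,i=i,fn='c5.png'); b=cartonp(.4327,.25,.16,zmid=.03025,im=im,i=i);print(a,b)
o=cv2.imread('pics/c5.png')
cv2.polylines(o,[np.round(proj(i,boxpts(*b[0],.03025))[[1,3,7,5]]).astype(np.int32)],True,(255,0,0),1);cv2.imwrite('pics/c5.png',o)
E
```

```text
time: 14.5
tool_pos: [0.5832, 0.1945, 0.1582]
tool_rot: [-0.002, 0.002, 1.0, -0.001]
contact_force: [-0.1, -0.2, 0.4]
gripper_width: 0.997
grasp_force: 0.0
time: 14.9
tool_pos: [0.5799, 0.1965, 0.0953]
tool_rot: [-0.002, 0.0, 1.0, -0.0]
contact_force: [-1.3, -0.0, 0.2]
gripper_width: 1.0
grasp_force: 0.0
[0.58135533 0.1967351  0.09722063] [2.62265801e-05 9.99999999e-01]
0.77 [251. 209.  90. 124.] (array([ 0.5826,  0.1898, -0.0816]), np.float64(0.967))
0.77 [251. 209.  90. 124.] (array([0.4327, 0.25  , 0.16  ]), np.float64(-0.0))
(array([ 0.5877,  0.1894, -0.0643]), np.float64(0.898)) (array([0.4305, 0.2472, 0.1555]), np.float64(0.936))
```

View pics/c5.png

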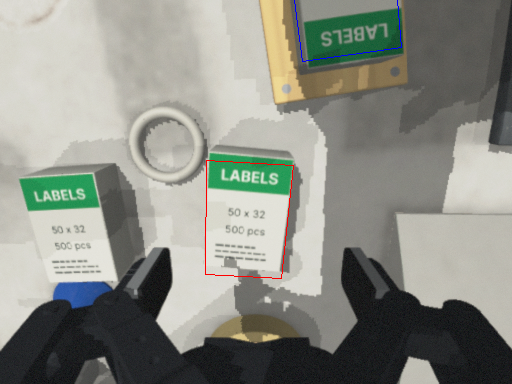

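The placed carton sits squarely on the board, with its edge at y≈45 to 60. The network outline fit (0.97) of carton 2 is the better one, since the red grabcut fit is a few mm long.

```bash
python3 - <<'E'
from h import *
i=info('wrist'); print(ray(i,[(167,145)],.01), go([.5825,.1898,.0105],-.08+np.pi/2))
E
```

```text
[[0.5373756  0.12783028 0.01      ]] {'d': [-0.0001, -0.0089, 0.1098], 'r': [0.0004, 0.0013, 0.0533], 'j6': np.float64(-1.366)}
```

```bash
python3 -m inch '[{"dx":-0.0045,"dy":-0.0089,"dz":0.02,"rx":0,"ry":0,"rz":0.053},{"dx":-0.0045,"dy":-0.0089,"dz":0.06,"rx":0,"ry":0,"rz":0.053},{"dx":-0.0045,"dy":-0.0089,"dz":0.1,"rx":0,"ry":0,"rz":0.053},{"dx":-0.0045,"dy":-0.0089,"dz":0.1098,"rx":0,"ry":0,"rz":0.053},{"dx":-0.0045,"dy":-0.0089,"dz":0.1098,"rx":0,"ry":0,"rz":0.053}]'
python3 -m inch '[{"dx":0,"dy":0,"dz":0,"rx":0,"ry":0,"rz":0},{"dx":0,"dy":0,"dz":0,"rx":0,"ry":0,"rz":0},{"dx":0,"dy":0,"dz":0,"rx":0,"ry":0,"rz":0},{"dx":0,"dy":0,"dz":0,"rx":0,"ry":0,"rz":0},{"dx":0,"dy":0,"dz":0,"rx":0,"ry":0,"rz":0}]' -1
python3 -m inch '[{"dx":0,"dy":0,"dz":0,"rx":0,"ry":0,"rz":0},{"dx":0,"dy":0,"dz":-0.02,"rx":0,"ry":0,"rz":0},{"dx":0,"dy":0,"dz":-0.06,"rx":0,"ry":0,"rz":0},{"dx":0,"dy":0,"dz":-0.12,"rx":0,"ry":0,"rz":0},{"dx":0,"dy":0,"dz":-0.12,"rx":0,"ry":0,"rz":0}]'
python3 - <<'E'
from h import *
print(go([.4362,.2495,.12],.16+np.pi/2))
E
```

```text
time: 15.5
tool_pos: [0.585, 0.1893, 0.009]
tool_rot: [-0.0, 0.04, 0.999, -0.0]
contact_force: [0.2, -0.2, 1.5]
gripper_width: 0.997
grasp_force: 0.0
time: 16.0
tool_pos: [0.5876, 0.1897, 0.0121]
tool_rot: [0.002, 0.04, 0.999, 0.001]
contact_force: [0.3, 0.1, 7.9]
gripper_width: 0.685
grasp_force: 67.7
time: 16.5
tool_pos: [0.5904, 0.1903, 0.1144]
tool_rot: [0.007, 0.04, 0.999, 0.002]
contact_force: [0.4, 0.1, -0.8]
gripper_width: 0.688
grasp_force: 66.9
{'d': [0.1979, 0.0583, -0.0095], 'r': [0.0016, 0.0098, -0.16], 'j6': np.float64(-1.299)}
```

```bash
python3 -m inch '[{"dx":0.04,"dy":0.01,"dz":-0.01,"rx":0,"ry":0,"rz":-0.04},{"dx":0.09,"dy":0.03,"dz":-0.01,"rx":0,"ry":0,"rz":-0.09},{"dx":0.14,"dy":0.045,"dz":-0.01,"rx":0,"ry":0,"rz":-0.14},{"dx":0.18,"dy":0.055,"dz":-0.01,"rx":0,"ry":0,"rz":-0.16},{"dx":0.196,"dy":0.0583,"dz":-0.01,"rx":0,"ry":0,"rz":-0.16}]'
python3 -m inch '[{"dx":0,"dy":0,"dz":0,"rx":0,"ry":0,"rz":0},{"dx":0,"dy":0,"dz":0,"rx":0,"ry":0,"rz":0}]'
python3 - <<'E'
from h import *
print(st()[1],go([.4377,.2503,.0616],.16+np.pi/2))
E
```

```text
time: 17.0
tool_pos: [0.4297, 0.2488, 0.1125]
tool_rot: [-0.001, -0.081, 0.997, -0.0]
contact_force: [0.3, 0.6, -1.9]
gripper_width: 0.689
grasp_force: 66.8
time: 17.2
tool_pos: [0.4335, 0.2482, 0.1135]
tool_rot: [0.001, -0.08, 0.997, -0.0]
contact_force: [1.2, -0.1, -1.8]
gripper_width: 0.686
grasp_force: 66.8
[0.43354535 0.2481791  0.11348903] {'d': [-0.0055, 0.0018, 0.0649], 'r': [-0.0001, 0.001, -0.0003], 'j6': np.float64(-1.359)}
```

```bash
python3 -m inch '[{"dx":-0.0055,"dy":0.0018,"dz":0.02,"rx":0,"ry":0,"rz":0},{"dx":-0.0055,"dy":0.0018,"dz":0.04,"rx":0,"ry":0,"rz":0},{"dx":-0.0055,"dy":0.0018,"dz":0.055,"rx":0,"ry":0,"rz":0},{"dx":-0.0055,"dy":0.0018,"dz":0.058,"rx":0,"ry":0,"rz":0},{"dx":-0.0055,"dy":0.0018,"dz":0.058,"rx":0,"ry":0,"rz":0}]'
python3 - <<'E'
from h import *
print(st()[1],go([.4377,.2503,.0616],.16+np.pi/2))
E
```

```text
time: 17.7
tool_pos: [0.4371, 0.25, 0.0661]
tool_rot: [-0.001, -0.079, 0.997, -0.0]
contact_force: [0.6, -0.0, -1.6]
gripper_width: 0.687
grasp_force: 66.8
[0.43712515 0.24999823 0.06613942] {'d': [-0.0008, 0.0003, 0.0057], 'r': [-0.0002, -0.0007, -0.0006], 'j6': np.float64(-1.358)}
```

```bash
python3 -m inch '[{"dx":-0.0008,"dy":0.0003,"dz":0.0057,"rx":0,"ry":0,"rz":0},{"dx":-0.0008,"dy":0.0003,"dz":0.0057,"rx":0,"ry":0,"rz":0},{"dx":-0.0008,"dy":0.0003,"dz":0.0057,"rx":0,"ry":0,"rz":0}]'
python3 -m inch '[{"dx":0,"dy":0,"dz":0,"rx":0,"ry":0,"rz":0},{"dx":0,"dy":0,"dz":0,"rx":0,"ry":0,"rz":0},{"dx":0,"dy":0,"dz":0,"rx":0,"ry":0,"rz":0},{"dx":0,"dy":0,"dz":0,"rx":0,"ry":0,"rz":0},{"dx":0,"dy":0,"dz":-0.02,"rx":0,"ry":0,"rz":0}]' 0.9
python3 -m inch '[{"dx":0,"dy":0,"dz":-0.06,"rx":0,"ry":0,"rz":0},{"dx":0,"dy":0,"dz":-0.12,"rx":0,"ry":0,"rz":0},{"dx":0,"dy":0,"dz":-0.14,"rx":0,"ry":0,"rz":0},{"dx":0,"dy":0,"dz":-0.14,"rx":0,"ry":0,"rz":0},{"dx":0,"dy":0,"dz":-0.14,"rx":0,"ry":0,"rz":0}]' 1
python3 - <<'E'
from h import *
im,i=grab('wrist','w8.png')
for b in nets.outline_of('wrist','carton_1_mid'):
  print(b['confidence'],np.round(b['bbox']),*[fit(i,b['pixels'],lambda x,y,a:boxpts(x,y,a,zm,H=H),[.4327,.25,.16],[.01,.01,.1]) for zm,H in((.0485,.073),(.06675,.0365))])
print(cartonp(.4327,.2495,.16,zmid=.06675,im=im,i=i,fn='p2.png'))
print(go([.594,.055,.2],np.pi/2))
E
```

```text
time: 18.0
tool_pos: [0.4378, 0.2508, 0.0624]
tool_rot: [0.0, -0.08, 0.997, 0.0]
contact_force: [0.8, 0.1, -1.1]
gripper_width: 0.691
grasp_force: 66.8
time: 18.5
tool_pos: [0.4357, 0.25, 0.076]
tool_rot: [-0.002, -0.08, 0.997, -0.001]
contact_force: [0.2, -0.8, 0.4]
gripper_width: 0.946
grasp_force: 0.0
time: 19.0
tool_pos: [0.437, 0.2505, 0.189]
tool_rot: [-0.001, -0.08, 0.997, -0.0]
contact_force: [0.2, -0.2, -0.6]
gripper_width: 1.004
grasp_force: 0.0
0.74 [258. 186.  71. 105.] (array([0.4332, 0.2505, 0.1532]), np.float64(0.92)) (array([0.4325, 0.2504, 0.1647]), np.float64(0.945))
(array([0.4315, 0.248 , 0.1738]), np.float64(0.828))
{'d': [-0.1559, -0.2723, -0.0163], 'r': [-0.0008, -0.0028, 0.1066], 'j6': np.float64(-1.358)}
```

```bash
python3 -m inch '[{"dx":-0.02,"dy":-0.04,"dz":-0.015,"rx":0,"ry":0,"rz":0},{"dx":-0.05,"dy":-0.09,"dz":-0.015,"rx":0,"ry":0,"rz":0},{"dx":-0.08,"dy":-0.14,"dz":-0.015,"rx":0,"ry":0,"rz":0},{"dx":-0.11,"dy":-0.19,"dz":-0.015,"rx":0,"ry":0,"rz":0},{"dx":-0.14,"dy":-0.24,"dz":-0.015,"rx":0,"ry":0,"rz":0}]'
python3 -m inch '[{"dx":-0.016,"dy":-0.032,"dz":0.04,"rx":0,"ry":0,"rz":0.05},{"dx":-0.016,"dy":-0.032,"dz":0.08,"rx":0,"ry":0,"rz":0.107},{"dx":-0.016,"dy":-0.032,"dz":0.12,"rx":0,"ry":0,"rz":0.107},{"dx":-0.016,"dy":-0.032,"dz":0.13,"rx":0,"ry":0,"rz":0.107},{"dx":-0.016,"dy":-0.032,"dz":0.13,"rx":0,"ry":0,"rz":0.107}]'
python3 - <<'E'
from h import *
im,i=grab('wrist','w9.png'); s,t,R=st(); print(t)
for b in nets.outline_of('wrist','carton_1_mid'):
    p,v=fit(i,b['pixels'],boxpts,[.594,.055,0],[.01,.01,.1]); print(b['confidence'],np.round(b['bbox']),p,v)
    if v>.7: print(go([*p[:2],.0105],p[2]+np.pi/2))
E
```

```text
time: 19.6
tool_pos: [0.5784, 0.0774, 0.1993]
tool_rot: [-0.002, -0.08, 0.997, 0.0]
contact_force: [0.9, -0.3, 0.3]
gripper_width: 1.003
grasp_force: 0.0
time: 20.1
tool_pos: [0.593, 0.0559, 0.0946]
tool_rot: [-0.003, 0.0, 1.0, 0.0]
contact_force: [0.2, -0.3, 0.1]
gripper_width: 0.995
grasp_force: 0.0
[0.59459843 0.05595747 0.09706245]
```

```bash
python3 - <<'E'
from h import *
im,i=grab('wrist','w9.png')
for b in nets.outline_of('wrist','carton_1_mid'):
    p,v=fit(i,b['pixels'],boxpts,[.594,.055,0],[.01,.01,.1]); print(b['confidence'],np.round(b['bbox']),p,v)
p,v=cartonp(.594,.0555,0,im=im,i=i,fn='c6.png'); print(p,v)
print(go([*p[:2],.0105],p[2]+np.pi/2))
E
```

```text
[0.5958 0.0533 0.0362] 0.945
{'d': [0.0015, -0.0033, 0.1122], 'r': [-0.0001, 0.0024, -0.0242], 'j6': np.float64(-1.601)}
```

View pics/c6.png

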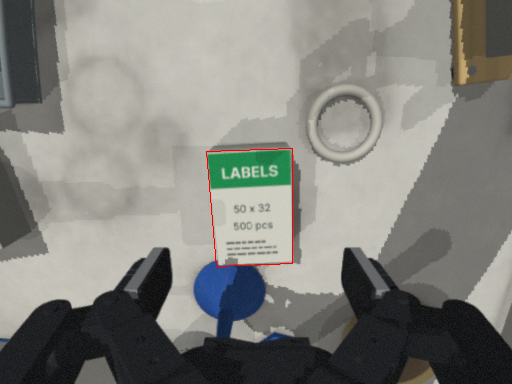

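The overlay fits the carton exactly: the corners are at (207,151), (293,149), (293,263) and (218,265). The funnel just behind it stays clear.

```bash
python3 -m inch '[{"dx":0.006,"dy":-0.0033,"dz":0.02,"rx":0,"ry":0,"rz":-0.024},{"dx":0.0075,"dy":-0.0033,"dz":0.06,"rx":0,"ry":0,"rz":-0.024},{"dx":0.0075,"dy":-0.0033,"dz":0.1,"rx":0,"ry":0,"rz":-0.024},{"dx":0.0075,"dy":-0.0033,"dz":0.1115,"rx":0,"ry":0,"rz":-0.024},{"dx":0.0075,"dy":-0.0033,"dz":0.1115,"rx":0,"ry":0,"rz":-0.024}]'
python3 -m inch '[{"dx":0.0075,"dy":0,"dz":0,"rx":0,"ry":0,"rz":0},{"dx":0,"dy":0,"dz":0,"rx":0,"ry":0,"rz":0},{"dx":0,"dy":0,"dz":0,"rx":0,"ry":0,"rz":0},{"dx":0,"dy":0,"dz":0,"rx":0,"ry":0,"rz":0},{"dx":0,"dy":0,"dz":0,"rx":0,"ry":0,"rz":0}]' -1
python3 -m inch '[{"dx":0,"dy":0,"dz":0,"rx":0,"ry":0,"rz":0},{"dx":0,"dy":0,"dz":-0.02,"rx":0,"ry":0,"rz":0},{"dx":0,"dy":0,"dz":-0.07,"rx":0,"ry":0,"rz":0},{"dx":0,"dy":0,"dz":-0.13,"rx":0,"ry":0,"rz":0},{"dx":0,"dy":0,"dz":-0.17,"rx":0,"ry":0,"rz":0}]'
python3 - <<'E'
from h import *
print(go([.4327,.2502,.16],.16+np.pi/2))
E
```

```text
time: 20.8
tool_pos: [0.5888, 0.0533, 0.0084]
tool_rot: [-0.001, -0.018, 1.0, 0.0]
contact_force: [-0.5, 0.3, 0.1]
gripper_width: 1.004
grasp_force: 0.0
time: 21.3
tool_pos: [0.5914, 0.0531, 0.0111]
tool_rot: [0.002, -0.018, 1.0, -0.0]
contact_force: [-0.1, 0.0, 6.3]
gripper_width: 0.691
grasp_force: 65.5
time: 21.8
tool_pos: [0.5901, 0.0531, 0.149]
tool_rot: [0.002, -0.018, 1.0, -0.0]
contact_force: [1.3, 0.2, -0.7]
gripper_width: 0.69
grasp_force: 65.0
{'d': [0.1879, 0.2531, -0.0145], 'r': [-0.0003, 0.0023, -0.0831], 'j6': np.float64(-1.642)}
```

```bash
python3 -m inch '[{"dx":0.03,"dy":0.04,"dz":-0.015,"rx":0,"ry":0,"rz":0},{"dx":0.07,"dy":0.09,"dz":-0.015,"rx":0,"ry":0,"rz":0},{"dx":0.1,"dy":0.13,"dz":-0.015,"rx":0,"ry":0,"rz":0},{"dx":0.135,"dy":0.18,"dz":-0.015,"rx":0,"ry":0,"rz":0},{"dx":0.165,"dy":0.22,"dz":-0.015,"rx":0,"ry":0,"rz":0}]'
python3 -m inch '[{"dx":0.026,"dy":0.033,"dz":0,"rx":0,"ry":0,"rz":-0.04},{"dx":0.026,"dy":0.033,"dz":0,"rx":0,"ry":0,"rz":-0.083},{"dx":0.026,"dy":0.033,"dz":0,"rx":0,"ry":0,"rz":-0.083},{"dx":0.026,"dy":0.033,"dz":0,"rx":0,"ry":0,"rz":-0.083}]'
python3 - <<'E'
from h import *
print(st()[1],go([.4284,.2495,.0971],.16+np.pi/2))
E
```

```text
time: 22.3
tool_pos: [0.4493, 0.2257, 0.1573]
tool_rot: [-0.0, -0.018, 1.0, 0.0]
contact_force: [0.9, -0.2, -1.8]
gripper_width: 0.688
grasp_force: 65.0
time: 22.7
tool_pos: [0.4294, 0.2498, 0.1572]
tool_rot: [0.0, -0.079, 0.997, -0.0]
contact_force: [-0.5, 0.2, -2.0]
gripper_width: 0.69
grasp_force: 65.1
[0.42943645 0.24982813 0.15716131] {'d': [0.0014, -0.0002, 0.0751], 'r': [-0.0001, 0.0001, -0.001], 'j6': np.float64(-1.352)}
```

```bash
python3 -m inch '[{"dx":0.0014,"dy":0,"dz":0.03,"rx":0,"ry":0,"rz":0},{"dx":0.0014,"dy":0,"dz":0.055,"rx":0,"ry":0,"rz":0},{"dx":0.0014,"dy":0,"dz":0.066,"rx":0,"ry":0,"rz":0},{"dx":0.0014,"dy":0,"dz":0.069,"rx":0,"ry":0,"rz":0},{"dx":0.0014,"dy":0,"dz":0.069,"rx":0,"ry":0,"rz":0}]'
python3 - <<'E'
from h import *
print(st()[1],go([.4284,.2495,.0971],.16+np.pi/2))
E
```

```text
time: 23.2
tool_pos: [0.4288, 0.2496, 0.1019]
tool_rot: [-0.0, -0.079, 0.997, -0.0]
contact_force: [0.0, -0.7, -0.9]
gripper_width: 0.688
grasp_force: 65.1
[0.42875011 0.24957905 0.10188808] {'d': [0.0004, -0.0, 0.006], 'r': [-0.0, -0.0, -0.0008], 'j6': np.float64(-1.353)}
```

```bash
python3 -m inch '[{"dx":0,"dy":0,"dz":0.006,"rx":0,"ry":0,"rz":0},{"dx":0,"dy":0,"dz":0.006,"rx":0,"ry":0,"rz":0},{"dx":0,"dy":0,"dz":0.006,"rx":0,"ry":0,"rz":0}]'
python3 -m inch '[{"dx":0,"dy":0,"dz":0,"rx":0,"ry":0,"rz":0},{"dx":0,"dy":0,"dz":0,"rx":0,"ry":0,"rz":0},{"dx":0,"dy":0,"dz":0,"rx":0,"ry":0,"rz":0},{"dx":0,"dy":0,"dz":0,"rx":0,"ry":0,"rz":0},{"dx":0,"dy":0,"dz":-0.02,"rx":0,"ry":0,"rz":0}]' 0.9
python3 -m inch '[{"dx":0,"dy":0,"dz":-0.06,"rx":0,"ry":0,"rz":0},{"dx":0,"dy":0,"dz":-0.12,"rx":0,"ry":0,"rz":0},{"dx":0,"dy":0,"dz":-0.14,"rx":0,"ry":0,"rz":0},{"dx":0,"dy":0,"dz":-0.14,"rx":0,"ry":0,"rz":0},{"dx":0,"dy":0,"dz":-0.14,"rx":0,"ry":0,"rz":0}]' 1
python3 - <<'E'
from h import *
im,i=grab('wrist','w10.png')
for b in nets.outline_of('wrist','carton_1_mid'):
  print(b['confidence'],np.round(b['bbox']),*[fit(i,b['pixels'],lambda x,y,a:boxpts(x,y,a,zm,H=H),[.4327,.25,.16],[.01,.01,.1]) for zm,H in((.06675,.1095),(.10325,.0365))])
print(go([.58,-.19,.2],.12+np.pi/2))
E
```

```text
time: 23.5
tool_pos: [0.4286, 0.2499, 0.0973]
tool_rot: [0.0, -0.08, 0.997, 0.0]
contact_force: [-0.5, 0.8, -0.8]
gripper_width: 0.689
grasp_force: 65.1
time: 24.0
tool_pos: [0.4267, 0.2492, 0.1107]
tool_rot: [-0.002, -0.08, 0.997, -0.001]
contact_force: [-0.7, -1.0, -0.6]
gripper_width: 0.95
grasp_force: 0.0
time: 24.5
tool_pos: [0.428, 0.2497, 0.2238]
tool_rot: [-0.001, -0.08, 0.997, -0.0]
contact_force: [0.8, 0.0, -0.6]
gripper_width: 1.001
grasp_force: 0.0
0.77 [259. 144.  62.  10.] (array([0.4326, 0.25  , 0.1608]), np.float64(0.058)) (array([0.4274, 0.2551, 0.1995]), np.float64(0.061))
{'d': [-0.1013, -0.5726, 0.0277], 'r': [-0.0007, -0.0029, 0.0266], 'j6': np.float64(-1.353)}
```

```bash
python3 -m inch '[{"dx":-0.01,"dy":-0.05,"dz":0,"rx":0,"ry":0,"rz":0},{"dx":-0.02,"dy":-0.11,"dz":0,"rx":0,"ry":0,"rz":0},{"dx":-0.03,"dy":-0.17,"dz":0,"rx":0,"ry":0,"rz":0},{"dx":-0.04,"dy":-0.23,"dz":0,"rx":0,"ry":0,"rz":0},{"dx":-0.05,"dy":-0.29,"dz":0,"rx":0,"ry":0,"rz":0}]'
python3 -m inch '[{"dx":-0.01,"dy":-0.06,"dz":0.02,"rx":0,"ry":0,"rz":0},{"dx":-0.02,"dy":-0.12,"dz":0.03,"rx":0,"ry":0,"rz":0},{"dx":-0.03,"dy":-0.18,"dz":0.04,"rx":0,"ry":0,"rz":0},{"dx":-0.04,"dy":-0.24,"dz":0.06,"rx":0,"ry":0,"rz":0.01},{"dx":-0.05,"dy":-0.28,"dz":0.07,"rx":0,"ry":0,"rz":0.027}]'
python3 - <<'E'
from h import *
im,i=grab('wrist','w11.png'); s,t,R=st(); print(t)
for b in nets.outline_of('wrist','carton_1_mid'):
    p,v=fit(i,b['pixels'],boxpts,[.591,-.19,.15],[.01,.01,.1]); print(b['confidence'],np.round(b['bbox']),p,v)
for a in(.05,.15,.25):
    p,v=cartonp(.591,-.19,a,im=im,i=i); print(p,v)
print(go([*p[:2],.09],p[2]+np.pi/2))
E
```

```text
time: 25.1
tool_pos: [0.5039, 0.0254, 0.2223]
tool_rot: [-0.002, -0.08, 0.997, 0.0]
contact_force: [0.4, 1.7, -0.2]
gripper_width: 0.999
grasp_force: 0.0
time: 25.6
tool_pos: [0.5784, -0.1898, 0.1646]
tool_rot: [-0.003, -0.058, 0.998, 0.001]
contact_force: [0.3, 1.5, 0.3]
gripper_width: 0.999
grasp_force: 0.0
[ 0.57904541 -0.19333291  0.16318837]
[ 0.593  -0.1881  0.2042] 0.943
[ 0.5921 -0.1894  0.2041] 0.945
[ 0.5922 -0.1893  0.1932] 0.945
{'d': [-0.0179, -0.0008, 0.0923], 'r': [0.0021, -0.0041, -0.0524], 'j6': np.float64(-2.125)}
```

```bash
python3 -m inch '[{"dx":-0.0165,"dy":0,"dz":0.03,"rx":0,"ry":0,"rz":-0.05},{"dx":-0.0165,"dy":0,"dz":0.07,"rx":0,"ry":0,"rz":-0.05},{"dx":-0.0165,"dy":0,"dz":0.088,"rx":0,"ry":0,"rz":-0.05},{"dx":-0.0165,"dy":0,"dz":0.09,"rx":0,"ry":0,"rz":-0.05},{"dx":-0.0165,"dy":0,"dz":0.09,"rx":0,"ry":0,"rz":-0.05}]'
python3 - <<'E'
from h import *
im,i=grab('wrist','w12.png'); s,t,R=st(); print(t)
for b in nets.outline_of('wrist','carton_1_mid'):
    p,v=fit(i,b['pixels'],boxpts,[.591,-.19,.19],[.01,.01,.1]); print(b['confidence'],np.round(b['bbox']),p,v)
p,v=cartonp(.592,-.189,.2,im=im,i=i); print(p,v)
print(go([*p[:2],.0105],p[2]+np.pi/2))
E
```

```text
time: 26.2
tool_pos: [0.5926, -0.1854, 0.0966]
tool_rot: [-0.0, -0.097, 0.995, 0.0]
contact_force: [-0.4, -0.0, 0.3]
gripper_width: 0.999
grasp_force: 0.0
[ 0.59346691 -0.18588228  0.09790599]
0.41 [334.  33.  80.  62.] [ 0.591 -0.19   0.19 ] -0.0
[ 0.5963 -0.1894  0.1922] 0.903
{'d': [-0.0019, -0.0044, 0.1101], 'r': [-0.001, 0.0014, 0.0016], 'j6': np.float64(-2.189)}
```

```bash
python3 -m inch '[{"dx":0,"dy":-0.004,"dz":0.02,"rx":0,"ry":0,"rz":0},{"dx":0,"dy":-0.004,"dz":0.06,"rx":0,"ry":0,"rz":0},{"dx":0,"dy":-0.004,"dz":0.1,"rx":0,"ry":0,"rz":0},{"dx":0,"dy":-0.004,"dz":0.11,"rx":0,"ry":0,"rz":0},{"dx":0,"dy":-0.004,"dz":0.11,"rx":0,"ry":0,"rz":0}]'
python3 -m inch '[{"dx":0,"dy":0,"dz":0,"rx":0,"ry":0,"rz":0},{"dx":0,"dy":0,"dz":0,"rx":0,"ry":0,"rz":0},{"dx":0,"dy":0,"dz":0,"rx":0,"ry":0,"rz":0},{"dx":0,"dy":0,"dz":0,"rx":0,"ry":0,"rz":0},{"dx":0,"dy":0,"dz":0,"rx":0,"ry":0,"rz":0}]' -1
python3 -m inch '[{"dx":0,"dy":0,"dz":0,"rx":0,"ry":0,"rz":0},{"dx":0,"dy":0,"dz":-0.02,"rx":0,"ry":0,"rz":0},{"dx":0,"dy":0,"dz":-0.07,"rx":0,"ry":0,"rz":0},{"dx":0,"dy":0,"dz":-0.13,"rx":0,"ry":0,"rz":0},{"dx":0,"dy":0,"dz":-0.19,"rx":0,"ry":0,"rz":0}]'
python3 -m inch '[{"dx":0,"dy":0,"dz":-0.04,"rx":0,"ry":0,"rz":0},{"dx":0,"dy":0,"dz":-0.06,"rx":0,"ry":0,"rz":0},{"dx":0,"dy":0,"dz":-0.06,"rx":0,"ry":0,"rz":0}]'
python3 - <<'E'
from h import *
print(st()[1],go([.4327,.2502,.2],.16+np.pi/2))
E
```

```text
time: 26.8
tool_pos: [0.5924, -0.1888, 0.007]
tool_rot: [-0.002, -0.097, 0.995, 0.001]
contact_force: [0.3, 0.8, -0.2]
gripper_width: 1.001
grasp_force: 0.0
time: 27.3
tool_pos: [0.5956, -0.1901, 0.0115]
tool_rot: [0.002, -0.097, 0.995, -0.001]
contact_force: [0.6, -0.5, 7.3]
gripper_width: 0.687
grasp_force: 67.8
time: 27.8
tool_pos: [0.5927, -0.1887, 0.1623]
tool_rot: [-0.001, -0.097, 0.995, 0.0]
contact_force: [0.7, -0.3, -1.3]
gripper_width: 0.685
grasp_force: 66.9
time: 28.1
tool_pos: [0.5948, -0.1897, 0.2122]
tool_rot: [0.002, -0.097, 0.995, -0.001]
contact_force: [0.3, -0.4, -1.5]
gripper_width: 0.689
grasp_force: 67.0
[ 0.59478337 -0.18965505  0.21216449] {'d': [0.0926, 0.5786, 0.013], 'r': [-0.002, 0.0029, 0.023], 'j6': np.float64(-2.193)}
```

```bash
python3 -m inch '[{"dx":0.01,"dy":0.05,"dz":0,"rx":0,"ry":0,"rz":0},{"dx":0.02,"dy":0.11,"dz":0,"rx":0,"ry":0,"rz":0},{"dx":0.03,"dy":0.17,"dz":0,"rx":0,"ry":0,"rz":0},{"dx":0.04,"dy":0.23,"dz":0,"rx":0,"ry":0,"rz":0},{"dx":0.045,"dy":0.28,"dz":0,"rx":0,"ry":0,"rz":0}]'
python3 -m inch '[{"dx":0.01,"dy":0.06,"dz":0,"rx":0,"ry":0,"rz":0},{"dx":0.02,"dy":0.12,"dz":0,"rx":0,"ry":0,"rz":0},{"dx":0.03,"dy":0.18,"dz":0,"rx":0,"ry":0,"rz":0},{"dx":0.04,"dy":0.24,"dz":0,"rx":0,"ry":0,"rz":0.01},{"dx":0.045,"dy":0.2986,"dz":0,"rx":0,"ry":0,"rz":0.023}]'
python3 -m inch '[{"dx":0,"dy":0,"dz":0,"rx":0,"ry":0,"rz":0},{"dx":0,"dy":0,"dz":0,"rx":0,"ry":0,"rz":0}]'
python3 - <<'E'
from h import *
print(st()[1],go([.4353,.2506,.134],.16+np.pi/2))
im,i=grab('wrist','w13.png'); print(cartonp(.4327,.2502,.16,.10325,im=im,i=i))
E
```

```text
time: 28.6
tool_pos: [0.512, 0.0257, 0.2051]
tool_rot: [-0.003, -0.097, 0.995, 0.001]
contact_force: [0.2, -0.2, -2.2]
gripper_width: 0.689
grasp_force: 67.0
time: 29.1
tool_pos: [0.4308, 0.2521, 0.2054]
tool_rot: [-0.003, -0.08, 0.997, -0.001]
contact_force: [1.2, 0.3, -2.1]
gripper_width: 0.684
grasp_force: 67.0
time: 29.3
tool_pos: [0.4318, 0.2514, 0.2058]
tool_rot: [-0.002, -0.081, 0.997, -0.001]
contact_force: [1.1, -0.2, -2.8]
gripper_width: 0.685
grasp_force: 67.0
[0.43175513 0.25137007 0.20580453] {'d': [-0.0047, -0.0015, 0.0897], 'r': [-0.0011, -0.0033, 0.0018], 'j6': np.float64(-1.355)}
(array([0.4353, 0.2518, 0.1989]), np.float64(0.802))
```

```bash
python3 -m inch '[{"dx":-0.0047,"dy":-0.0015,"dz":0.03,"rx":0,"ry":0,"rz":0},{"dx":-0.0047,"dy":-0.0015,"dz":0.065,"rx":0,"ry":0,"rz":0},{"dx":-0.0047,"dy":-0.0015,"dz":0.08,"rx":0,"ry":0,"rz":0},{"dx":-0.0047,"dy":-0.0015,"dz":0.083,"rx":0,"ry":0,"rz":0},{"dx":-0.0047,"dy":-0.0015,"dz":0.083,"rx":0,"ry":0,"rz":0}]'
python3 - <<'E'
from h import *
print(st()[1],go([.4353,.2506,.134],.16+np.pi/2))
E
```

```text
time: 29.85
tool_pos: [0.4377, 0.2498, 0.1422]
tool_rot: [-0.0, -0.079, 0.997, -0.0]
contact_force: [0.5, -0.7, -0.4]
gripper_width: 0.688
grasp_force: 66.9
[0.43771681 0.24977766 0.14224964] {'d': [0.0028, 0.0015, 0.0103], 'r': [-0.0001, -0.0005, -0.001], 'j6': np.float64(-1.359)}
```

```bash
python3 -m inch '[{"dx":0.0028,"dy":0.0015,"dz":0.006,"rx":0,"ry":0,"rz":0},{"dx":0.0028,"dy":0.0015,"dz":0.0095,"rx":0,"ry":0,"rz":0},{"dx":0.0028,"dy":0.0015,"dz":0.0103,"rx":0,"ry":0,"rz":0},{"dx":0.0028,"dy":0.0015,"dz":0.0103,"rx":0,"ry":0,"rz":0}]'
python3 -m inch '[{"dx":0,"dy":0,"dz":0,"rx":0,"ry":0,"rz":0},{"dx":0,"dy":0,"dz":0,"rx":0,"ry":0,"rz":0},{"dx":0,"dy":0,"dz":0,"rx":0,"ry":0,"rz":0},{"dx":0,"dy":0,"dz":0,"rx":0,"ry":0,"rz":0},{"dx":0,"dy":0,"dz":-0.02,"rx":0,"ry":0,"rz":0}]' 0.9
python3 -m inch '[{"dx":0,"dy":0,"dz":-0.06,"rx":0,"ry":0,"rz":0},{"dx":0,"dy":0,"dz":-0.12,"rx":0,"ry":0,"rz":0},{"dx":0,"dy":0,"dz":-0.14,"rx":0,"ry":0,"rz":0},{"dx":0,"dy":0,"dz":-0.14,"rx":0,"ry":0,"rz":0},{"dx":0,"dy":0,"dz":-0.14,"rx":0,"ry":0,"rz":0}]' 1
python3 - <<'E'
from h import *
im,i=grab('wrist','w14.png')
for b in nets.outline_of('wrist','carton_1_mid'):
  print(b['confidence'],np.round(b['bbox']),*[fit(i,b['pixels'],lambda x,y,a:boxpts(x,y,a,zm,H=H),[.4327,.25,.16],[.01,.01,.1]) for zm,H in((.085,.146),(.13975,.0365))])
p,v=cartonp(.4327,.2502,.16,.13975,im=im,i=i,fn='p4.png'); print(p,v)
print(go([.44,-.16,.26],np.pi/2))
E
```

```text
time: 30.25
tool_pos: [0.4352, 0.2514, 0.1345]
tool_rot: [0.0, -0.08, 0.997, 0.0]
contact_force: [-0.4, 0.8, -0.4]
gripper_width: 0.687
grasp_force: 66.9
time: 30.75
tool_pos: [0.4335, 0.2507, 0.148]
tool_rot: [-0.002, -0.08, 0.997, -0.001]
contact_force: [-0.7, 0.2, -0.5]
gripper_width: 0.951
grasp_force: 0.0
time: 31.25
tool_pos: [0.4347, 0.2512, 0.2611]
tool_rot: [-0.001, -0.08, 0.997, -0.0]
contact_force: [0.4, -0.0, -0.8]
gripper_width: 1.001
grasp_force: 0.0
0.73 [259. 132.  50.   2.] (array([0.4153, 0.2467, 0.3385]), np.float64(0.036)) (array([0.4244, 0.2503, 0.3385]), np.float64(0.037))
[0.4307 0.25   0.1724] 0.928
{'d': [0.0744, -0.5082, 0.0], 'r': [-0.0009, -0.0028, 0.1065], 'j6': np.float64(-1.355)}
```

View pics/p4.png

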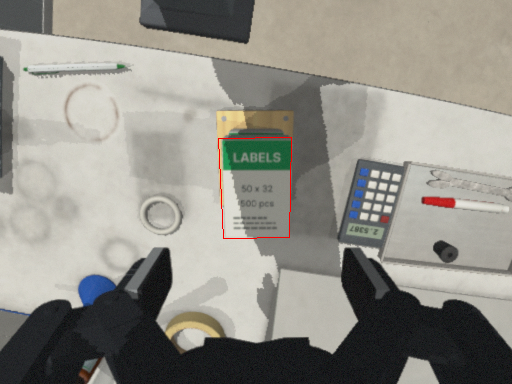

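The column is square under the overlay, with its top face at (220..291, 138..238), and the top carton sits at about (0.431, 0.250). Now the weight.

```bash
python3 -m inch '[{"dx":0.02,"dy":-0.05,"dz":0,"rx":0,"ry":0,"rz":0},{"dx":0.03,"dy":-0.11,"dz":0,"rx":0,"ry":0,"rz":0},{"dx":0.045,"dy":-0.17,"dz":0,"rx":0,"ry":0,"rz":0},{"dx":0.06,"dy":-0.23,"dz":0,"rx":0,"ry":0,"rz":0},{"dx":0.07,"dy":-0.29,"dz":0,"rx":0,"ry":0,"rz":0}]'
python3 -m inch '[{"dx":0.01,"dy":-0.06,"dz":0.03,"rx":0,"ry":0,"rz":0.05},{"dx":0.02,"dy":-0.12,"dz":0.06,"rx":0,"ry":0,"rz":0.1},{"dx":0.03,"dy":-0.18,"dz":0.09,"rx":0,"ry":0,"rz":0.14},{"dx":0.03,"dy":-0.24,"dz":0.1,"rx":0,"ry":0,"rz":0.14},{"dx":0.03,"dy":-0.28,"dz":0.1,"rx":0,"ry":0,"rz":0.14}]' 0.46
python3 - <<'E'
from h import *
im,i=grab('wrist','w15.png'); s,t,R=st(); print(t,s['gripper_width'])
for n,r,h in [('weight_large',.022,.035),('weight_small',.0135,.022),('stopper_a',.017,.028),('stopper_c',.019,.028),('roll',.0265,.019)]:
    for b in nets.outline_of('wrist',n+'_mid')[:2]:
        p=ray(i,b['bbox'][:2],.003+h/2)[0]
        def pf(x,y):
            c=cylpts(x,y,.003+h/2,r,h)
            return np.r_[c,cylpts(x,y,.062,.011,.006)] if n=='weight_large' else c
        print(n,np.round(b['bbox']).tolist(),round(b['confidence'],2),fit(i,b['pixels'],pf,p[:2],[.01,.01]))
E
```

```text
time: 31.85
tool_pos: [0.4152, 0.0119, 0.2598]
tool_rot: [-0.002, -0.08, 0.997, 0.0]
contact_force: [1.6, -0.5, -1.1]
gripper_width: 0.993
grasp_force: 0.0
time: 32.35
tool_pos: [0.4262, -0.2125, 0.1775]
tool_rot: [-0.003, 0.026, 1.0, 0.002]
contact_force: [0.7, 0.5, 0.7]
gripper_width: 0.731
grasp_force: 0.0
[ 0.4270852  -0.21762315  0.17823384] 0.7293769948653438
weight_large [235.0, 147.0, 44.0, 50.0] 0.73 (array([ 0.3896, -0.2308]), np.float64(0.973))
weight_small [236.0, 207.0, 26.0, 29.0] 0.96 (array([ 0.4551, -0.2348]), np.float64(0.908))
stopper_a [314.0, 146.0, 35.0, 32.0] 0.89 (array([ 0.3909, -0.15  ]), np.float64(0.821))
stopper_c [147.0, 144.0, 44.0, 40.0] 0.68 (array([ 0.3826, -0.3198]), np.float64(0.832))
roll [307.0, 203.0, 50.0, 47.0] 0.89 (array([ 0.4531, -0.1579]), np.float64(0.603))
```

```bash
python3 - <<'E'
from h import *
print(go([.3896,-.2308,.1],1.52))
E
```

```text
{'d': [0.0467, -0.0279, 0.1012], 'r': [0.0011, -0.0012, 0.0009], 'j6': np.float64(-2.135)}
```

```bash
python3 -m inch '[{"dx":0.03,"dy":-0.02,"dz":0.02,"rx":0,"ry":0,"rz":0},{"dx":0.0467,"dy":-0.028,"dz":0.05,"rx":0,"ry":0,"rz":0},{"dx":0.0467,"dy":-0.028,"dz":0.08,"rx":0,"ry":0,"rz":0},{"dx":0.0467,"dy":-0.028,"dz":0.098,"rx":0,"ry":0,"rz":0},{"dx":0.0467,"dy":-0.028,"dz":0.098,"rx":0,"ry":0,"rz":0}]'
python3 - <<'E'
from h import *
im,i=grab('wrist','w16.png'); s,t,R=st(); print(t)
for n,r,h in [('weight_large',.022,.035),('stopper_a',.017,.028)]:
    for b in nets.outline_of('wrist',n+'_mid')[:2]:
        p=ray(i,b['bbox'][:2],.003+h/2)[0]
        def pf(x,y):
            c=cylpts(x,y,.003+h/2,r,h)
            return np.r_[c,cylpts(x,y,.062,.011,.006)] if n=='weight_large' else c
        q=fit(i,b['pixels'],pf,p[:2],[.01,.01]); print(n,np.round(b['bbox']).tolist(),round(b['confidence'],2),q)
        if n=='weight_large': print(go([*q[0],.0105],1.52))
E
```

```text
time: 33.15
tool_pos: [0.3891, -0.23, 0.1014]
tool_rot: [-0.002, 0.024, 1.0, 0.002]
contact_force: [-0.3, -0.2, -0.7]
gripper_width: 0.727
grasp_force: 0.0
[ 0.39007301 -0.23089868  0.10310698]
weight_large [256.0, 206.0, 61.0, 68.0] 0.72 (array([ 0.39 , -0.231]), np.float64(0.964))
{'d': [0.0011, 0.0008, 0.1173], 'r': [-0.0002, 0.0003, 0.0014], 'j6': np.float64(-2.221)}
stopper_a [356.0, 202.0, 42.0, 44.0] 0.75 (array([ 0.3891, -0.1515]), np.float64(0.792))
```

```bash
python3 -m inch '[{"dx":0,"dy":0,"dz":0.03,"rx":0,"ry":0,"rz":0},{"dx":0,"dy":0,"dz":0.06,"rx":0,"ry":0,"rz":0},{"dx":0,"dy":0,"dz":0.085,"rx":0,"ry":0,"rz":0},{"dx":0,"dy":0,"dz":0.105,"rx":0,"ry":0,"rz":0},{"dx":0,"dy":0,"dz":0.1125,"rx":0,"ry":0,"rz":0}]'
python3 -m inch '[{"dx":0,"dy":0,"dz":0.002,"rx":0,"ry":0,"rz":0},{"dx":0,"dy":0,"dz":0.002,"rx":0,"ry":0,"rz":0}]'
python3 -m inch '[{"dx":0,"dy":0,"dz":0,"rx":0,"ry":0,"rz":0},{"dx":0,"dy":0,"dz":0,"rx":0,"ry":0,"rz":0},{"dx":0,"dy":0,"dz":0,"rx":0,"ry":0,"rz":0},{"dx":0,"dy":0,"dz":0,"rx":0,"ry":0,"rz":0},{"dx":0,"dy":0,"dz":0,"rx":0,"ry":0,"rz":0}]' -1
```

```text
time: 33.8
tool_pos: [0.3904, -0.2319, 0.0135]
tool_rot: [-0.0, 0.025, 1.0, 0.0]
contact_force: [-0.9, 0.4, 0.2]
gripper_width: 0.729
grasp_force: 0.0
time: 34.0
tool_pos: [0.3911, -0.2327, 0.0133]
tool_rot: [0.001, 0.025, 1.0, -0.001]
contact_force: [0.2, 0.2, -0.1]
gripper_width: 0.73
grasp_force: 0.0
time: 34.5
tool_pos: [0.3914, -0.2329, 0.0138]
tool_rot: [0.001, 0.025, 1.0, -0.001]
contact_force: [0.3, 0.9, 5.8]
gripper_width: 0.495
grasp_force: 62.2
```

```bash
python3 -m inch '[{"dx":0,"dy":0,"dz":-0.01,"rx":0,"ry":0,"rz":0},{"dx":0,"dy":0,"dz":-0.03,"rx":0,"ry":0,"rz":0},{"dx":0,"dy":0,"dz":-0.06,"rx":0,"ry":0,"rz":0},{"dx":0,"dy":0,"dz":-0.1,"rx":0,"ry":0,"rz":0},{"dx":0,"dy":0,"dz":-0.15,"rx":0,"ry":0,"rz":0}]'
python3 -m inch '[{"dx":0,"dy":0,"dz":-0.06,"rx":0,"ry":0,"rz":0},{"dx":0,"dy":0,"dz":-0.12,"rx":0,"ry":0,"rz":0},{"dx":0,"dy":0,"dz":-0.16,"rx":0,"ry":0,"rz":0},{"dx":0,"dy":0,"dz":-0.18,"rx":0,"ry":0,"rz":0},{"dx":0,"dy":0,"dz":-0.18,"rx":0,"ry":0,"rz":0}]'
python3 - <<'E'
from h import *
print(st()[1],go([.4320,.2502,.27],.16+np.pi/2))
E
```

```text
time: 35.0
tool_pos: [0.3882, -0.2305, 0.1306]
tool_rot: [-0.002, 0.025, 1.0, 0.002]
contact_force: [0.2, -0.4, -5.1]
gripper_width: 0.496
grasp_force: 61.8
time: 35.5
tool_pos: [0.3907, -0.2325, 0.2779]
tool_rot: [0.001, 0.025, 1.0, -0.001]
contact_force: [0.7, 0.3, -5.0]
gripper_width: 0.497
grasp_force: 62.0
[ 0.39071236 -0.23254303  0.27787849] {'d': [-0.0212, 0.6053, 0.0087], 'r': [-0.0016, 0.0015, -0.1401], 'j6': np.float64(-2.221)}
```

```bash
python3 -m inch '[{"dx":-0.002,"dy":0.03,"dz":0,"rx":0,"ry":0,"rz":0},{"dx":-0.004,"dy":0.08,"dz":0,"rx":0,"ry":0,"rz":0},{"dx":-0.006,"dy":0.135,"dz":0,"rx":0,"ry":0,"rz":0},{"dx":-0.008,"dy":0.19,"dz":0,"rx":0,"ry":0,"rz":0},{"dx":-0.01,"dy":0.245,"dz":0,"rx":0,"ry":0,"rz":0}]'
python3 -m inch '[{"dx":-0.002,"dy":0.05,"dz":0,"rx":0,"ry":0,"rz":0},{"dx":-0.004,"dy":0.1,"dz":0,"rx":0,"ry":0,"rz":0},{"dx":-0.006,"dy":0.15,"dz":0,"rx":0,"ry":0,"rz":0},{"dx":-0.008,"dy":0.2,"dz":0,"rx":0,"ry":0,"rz":0},{"dx":-0.01,"dy":0.24,"dz":0,"rx":0,"ry":0,"rz":0}]'
python3 -m inch '[{"dx":0,"dy":0.05,"dz":0,"rx":0,"ry":0,"rz":-0.04},{"dx":0,"dy":0.09,"dz":0,"rx":0,"ry":0,"rz":-0.09},{"dx":0,"dy":0.12,"dz":0,"rx":0,"ry":0,"rz":-0.14},{"dx":0,"dy":0.12,"dz":0,"rx":0,"ry":0,"rz":-0.14},{"dx":0,"dy":0.12,"dz":0,"rx":0,"ry":0,"rz":-0.14}]'
python3 - <<'E'
from h import *
im,i=grab('wrist','w17.png'); print(cartonp(.432,.2502,.165,.13975,im=im,i=i,fn='p5.png'))
print(st()[1],go([.4320,.2502,.1698],.16+np.pi/2))
E
```

```text
time: 36.0
tool_pos: [0.4065, -0.0349, 0.2721]
tool_rot: [-0.003, 0.026, 1.0, 0.001]
contact_force: [0.8, -0.0, -4.0]
gripper_width: 0.494
grasp_force: 62.3
time: 36.5
tool_pos: [0.4239, 0.1564, 0.272]
tool_rot: [-0.003, 0.024, 1.0, -0.001]
contact_force: [0.4, -0.0, -3.8]
gripper_width: 0.492
grasp_force: 62.4
time: 37.0
tool_pos: [0.4291, 0.2501, 0.2726]
tool_rot: [-0.003, -0.08, 0.997, -0.001]
contact_force: [-0.0, 0.1, -4.6]
gripper_width: 0.498
grasp_force: 62.6
(array([0.44  , 0.2529, 0.1511]), np.float64(0.834))
[0.42949735 0.24968853 0.27331544] {'d': [-0.0038, 0.0003, 0.1294], 'r': [-0.0011, -0.0031, -0.0005], 'j6': np.float64(-1.353)}
```

```bash
python3 -m inch '[{"dx":-0.004,"dy":0,"dz":0.03,"rx":0,"ry":0,"rz":0},{"dx":-0.004,"dy":0,"dz":0.07,"rx":0,"ry":0,"rz":0},{"dx":-0.004,"dy":0,"dz":0.1,"rx":0,"ry":0,"rz":0},{"dx":-0.004,"dy":0,"dz":0.118,"rx":0,"ry":0,"rz":0},{"dx":-0.004,"dy":0,"dz":0.12,"rx":0,"ry":0,"rz":0}]'
python3 -m inch '[{"dx":0,"dy":0,"dz":0,"rx":0,"ry":0,"rz":0},{"dx":0,"dy":0,"dz":0,"rx":0,"ry":0,"rz":0}]'
python3 - <<'E'
from h import *
print(st()[1],go([.4333,.2502,.1698],.16+np.pi/2))
E
```

```text
time: 37.55
tool_pos: [0.4321, 0.2495, 0.1771]
tool_rot: [-0.003, -0.079, 0.997, -0.001]
contact_force: [-0.4, 0.6, -4.2]
gripper_width: 0.492
grasp_force: 62.5
time: 37.75
tool_pos: [0.4348, 0.2512, 0.1821]
tool_rot: [0.002, -0.08, 0.997, 0.0]
contact_force: [-0.4, 0.7, -5.0]
gripper_width: 0.494
grasp_force: 62.7
[0.43476551 0.25117019 0.18206433] {'d': [0.002, -0.0009, 0.0153], 'r': [0.0004, 0.002, -0.0004], 'j6': np.float64(-1.355)}
```

```bash
python3 -m inch '[{"dx":0.001,"dy":-0.0009,"dz":0.004,"rx":0,"ry":0,"rz":0},{"dx":0.002,"dy":-0.0009,"dz":0.007,"rx":0,"ry":0,"rz":0},{"dx":0.002,"dy":-0.0009,"dz":0.01,"rx":0,"ry":0,"rz":0},{"dx":0.002,"dy":-0.0009,"dz":0.012,"rx":0,"ry":0,"rz":0},{"dx":0.002,"dy":-0.0009,"dz":0.0135,"rx":0,"ry":0,"rz":0}]'
python3 -m inch '[{"dx":0,"dy":0,"dz":0.0005,"rx":0,"ry":0,"rz":0},{"dx":0,"dy":0,"dz":0.0005,"rx":0,"ry":0,"rz":0}]'
```

```text
time: 38.25
tool_pos: [0.4321, 0.25, 0.1691]
tool_rot: [-0.0, -0.08, 0.997, -0.0]
contact_force: [0.3, 0.4, -5.7]
gripper_width: 0.495
grasp_force: 62.7
time: 38.45
tool_pos: [0.4322, 0.25, 0.1689]
tool_rot: [-0.0, -0.08, 0.997, -0.0]
contact_force: [-0.3, -0.3, -4.9]
gripper_width: 0.492
grasp_force: 62.7
```

```bash
python3 -m inch '[{"dx":0,"dy":0,"dz":0.001,"rx":0,"ry":0,"rz":0},{"dx":0,"dy":0,"dz":0.001,"rx":0,"ry":0,"rz":0},{"dx":0,"dy":0,"dz":0.001,"rx":0,"ry":0,"rz":0}]'
python3 -m inch '[{"dx":0,"dy":0,"dz":0,"rx":0,"ry":0,"rz":0},{"dx":0,"dy":0,"dz":0,"rx":0,"ry":0,"rz":0},{"dx":0,"dy":0,"dz":0,"rx":0,"ry":0,"rz":0},{"dx":0,"dy":0,"dz":0,"rx":0,"ry":0,"rz":0},{"dx":0,"dy":0,"dz":0,"rx":0,"ry":0,"rz":0}]' 0.8
python3 -m inch '[{"dx":0,"dy":0,"dz":-0.02,"rx":0,"ry":0,"rz":0},{"dx":0,"dy":0,"dz":-0.05,"rx":0,"ry":0,"rz":0},{"dx":0,"dy":0,"dz":-0.09,"rx":0,"ry":0,"rz":0},{"dx":0,"dy":0,"dz":-0.14,"rx":0,"ry":0,"rz":0},{"dx":0,"dy":0,"dz":-0.15,"rx":0,"ry":0,"rz":0}]'
python3 -m inch '[{"dx":-0.06,"dy":-0.03,"dz":0,"rx":0,"ry":0,"rz":0},{"dx":-0.12,"dy":-0.06,"dz":0,"rx":0,"ry":0,"rz":0},{"dx":-0.17,"dy":-0.09,"dz":0,"rx":0,"ry":0,"rz":0},{"dx":-0.2,"dy":-0.1,"dz":0,"rx":0,"ry":0,"rz":0},{"dx":-0.2,"dy":-0.1,"dz":0,"rx":0,"ry":0,"rz":0}]'
python3 - <<'E'
from h import *
out=[]
for c in('side','wrist'):
    im,i=grab(c,c+'f.png'); out.append(im[...,::-1])
    for n in ['carton_1','weight_large','weight_medium','weight_small','stopper_a','stopper_c','roll']:
        z={'weight_large':.189,'roll':.0125,'carton_1':.085}.get(n,.02)
        print(c,n,[(np.round(b['bbox']).astype(int).tolist(),round(b['confidence'],2),ray(i,b['bbox'][:2],z)[0,:2].round(3).tolist()) for b in nets.boxes_of(c,n+'_mid')[:3]])
cv2.imwrite('pics/f.png',cv2.resize(np.hstack([out[0][90:384,160:400],out[1][:294]]),None,fx=1.05,fy=1.05))
E
```

```text
time: 38.75
tool_pos: [0.4322, 0.25, 0.1682]
tool_rot: [-0.0, -0.08, 0.997, 0.0]
contact_force: [-0.3, -0.3, -5.4]
gripper_width: 0.494
grasp_force: 62.7
time: 39.25
tool_pos: [0.4324, 0.2501, 0.1686]
tool_rot: [0.0, -0.08, 0.997, 0.0]
contact_force: [0.2, 0.3, -1.1]
gripper_width: 0.901
grasp_force: 0.0
time: 39.75
tool_pos: [0.4344, 0.2509, 0.2956]
tool_rot: [0.005, -0.08, 0.997, 0.002]
contact_force: [0.8, -0.3, 0.8]
gripper_width: 0.902
grasp_force: 0.0
time: 40.25
tool_pos: [0.6055, 0.1949, 0.2874]
tool_rot: [-0.0, -0.078, 0.997, -0.0]
contact_force: [-0.5, 0.3, 0.0]
gripper_width: 0.899
grasp_force: 0.0
side carton_1 [([291, 291, 47, 12], 0.85, [0.425, 0.293]), ([292, 257, 50, 34], 0.71, [0.429, 0.213])]
side weight_large [([294, 242, 25, 35], 0.98, [0.428, 0.26])]
side weight_medium [([300, 134, 10, 18], 0.44, [0.44, -0.334])]
side weight_small []
side stopper_a []
side stopper_c []
side roll [([292, 166, 19, 13], 0.62, [0.452, -0.173])]
wrist carton_1 [([322, 37, 45, 74], 0.78, [0.448, 0.245])]
wrist weight_large [([360, 15, 64, 28], 0.65, [0.452, 0.251])]
wrist weight_medium []
wrist weight_small []
wrist stopper_a []
wrist stopper_c []
wrist roll [([14, 17, 27, 32], 0.82, [0.462, -0.154]), ([25, 31, 50, 62], 0.21, [0.478, -0.136])]
```

View pics/f.png

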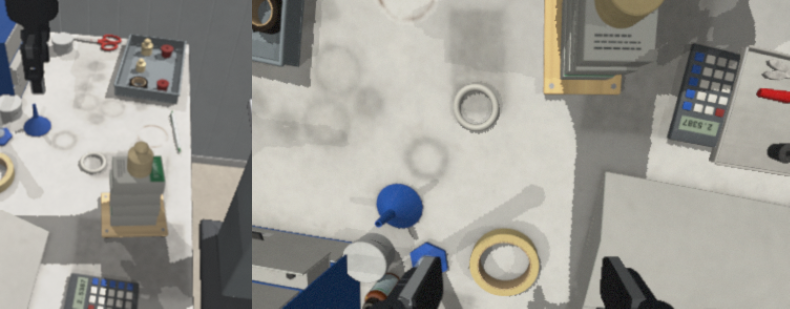

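The side view shows the column square with the weight upright on top at (140,158). The roll, both stoppers and the two smaller weights are in the tray, and the gripper is clear.

```bash
python3 -c "
from plant import ticket; print(ticket.job_done())"
```

```text
the job is handed in; nothing more can be done
None
```

I handed the job in at about 40 s of the 210 s; no verdict came back. The last pictures show the roll in the tray with both stoppers and the two smaller weights, all four cartons in one square column on the board, and the largest weight upright on top.

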